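# Deal the tea sample tins round the inspection trays

## Robot

A 6-joint arm with a two-finger parallel gripper is mounted at the origin on the work surface. World frame = base frame: x ahead of the robot, y to its left, z up, the work surface at z = 0. Lengths are in m, angles in degrees, forces in N, time in s.
With the tool pointing down it reaches from about 0.35 to 0.875 m from the base axis. Payload 4.2 kg.
Tool frame: the origin (TCP) lies at the very end of the fingers, on their centre line; the grasp point (between the pads) lies behind it (r.grip_point_offset is the z of the grasp point in the tool frame, in m); z points along the fingers, y is the direction in which the jaws open and shut (so a half turn about z gives the same grasp; the last joint's range is limited). The gripper opens to 87 mm and grips with 3 to 60 N. Pads are 19 mm wide; open, the fingers measure 117 mm over their backs; the gripper's body (75 mm by 190 mm) begins 51 mm behind the grasp point.
Start: joints at [-56.631, 22.042, 0.453, 0, -68.411, -14.817], TCP at [0.199, -0.592, 0.223] pointing down, gripper open.
Joint ranges: [-179.83, 179.83], [-69.29, 118.12], [-61.27, 80.66], [-181.25, 117.63], [-171.15, -9.14], [-177.46, 177.46]. Speed limits (degrees/s): [159.86, 159.86, 180, 180, 180, 180].

## Interface

Orientations are given as a 3x3 rotation matrix whose columns are the frame's x, y, z axes.
In Python, from station import r, capture, workorder gives the robot as it stands. The module is installed in compiled form; this text tells all that it offers.
- The arm moves only by the shell command python3 -m crank 'ROWS'. ROWS is JSON, a list of rows, each an object with "delta_rot": the turn, a rotation vector about the tool's x, y, z in rad, a list of three; "linear": the shift along the tool's x, y, z in m, a list of three; "gripper": the opening in per cent of the stroke, from 0 (shut) to 100 (fully open). A call has 1 to 10 rows; each row shifts and turns the commanded pose from where the row before left it, along the tool's axes as they then stand; what a row does not reach is not made up. A row lasts 1/8 s, in which the tool goes at most 62.5 mm and 10.7 degrees, less where a joint would pass 70% of its speed; a pose out of reach is approached as far as the arm can. A call is refused whole if a number of a shift passes 0.0625 or a number of a turn 0.188, either way. A call with a gripper value outside its range is refused whole. The fingers move at their own pace and stop on an object; the grip force is fixed at half the most. Time passes only in rows, so rows that do not move let the fingers close. It gives the time, the measured TCP pose, the force and the opening at its end, in the units of the state.
- r.sense(): the state, without advancing time (a new reading comes with each control period).
- capture(name): name is "side" or "top" or "wrist"; returns a dict with "img" (400x640x3 uint8, blue, green, red), "fx", "fy", "cx", "cy" (pixels), "dist_coeffs" ([k1, k2, p1, p2, k3] as OpenCV has them; the pictures are not rectified), "world_from_camera" (4x4, takes a point from camera to world coordinates). Camera axes: x right, y down, z forward; pixel columns grow to the right and rows downward; lengths in m; the calibration is good to about 2 mm. A picture is of the moment at which its call begins. There is no depth.
- workorder.finish_job(): hands the job in, once; it reports no verdict.
The state is a dict: "time_s": time; "joints": joint angles; "joint_velocities": joint speeds; "effort": joint torques, N m; "tcp_pos": TCP position; "ee_rot": TCP orientation; "wrist_force": force on the tool from outside, world axes, zero at the start; "moment": the same for the moment, N m; "gripper_width": opening from 0.0 (shut) to 1.0 (fully open).
Only numpy, scipy, OpenCV 4.12 (cv2) and the standard library are available. Lean on these libraries where they do the work, as an engineer would, in place of code of your own. Each camera call takes 0.05 s, during which the arm holds its last target.

## Task

One of the three black trays has already been dealt its first sample tin. Carry on from there, moving the tins from under the inspection lamp one at a time: the next tin goes to the next tray towards the robot's right, after the right-hand tray start again at the left-hand one, and so on until every tray holds two tins. Keep the tins upright and set them down rather than dropping them, leave the tin already dealt in its tray, and don't knock the lamp or shift or tip anything else.

Things in the scene. Friction and masses are not known exactly. Their poses are not given: they have to be found in the camera images.
- tray_a: a shallow black inspection tray, fixed to the table: floor 100 x 170 mm (its x, y), 4 mm thick, walls sloping outwards to a rim of 120 x 190 mm, 22 mm high; origin on the table under its centre, x away from the robot, y to the robot's left, z up. The three trays stand in a row from left to right about 225 mm apart, each turned by up to 9 degrees; which of a, b, c stands left, middle or right varies; this is the one that already holds a tin (tin0).
- tray_a_floor (a point): the centre of the inner floor of tray_a, 4 mm above the table
- tray_b: a shallow black inspection tray, fixed to the table: floor 100 x 170 mm (its x, y), 4 mm thick, walls sloping outwards to a rim of 120 x 190 mm, 22 mm high; origin on the table under its centre, x away from the robot, y to the robot's left, z up. The three trays stand in a row from left to right about 225 mm apart, each turned by up to 9 degrees; which of a, b, c stands left, middle or right varies; empty at the start.
- tray_b_floor (a point): the centre of the inner floor of tray_b, 4 mm above the table
- tray_c: a shallow black inspection tray, fixed to the table: floor 100 x 170 mm (its x, y), 4 mm thick, walls sloping outwards to a rim of 120 x 190 mm, 22 mm high; origin on the table under its centre, x away from the robot, y to the robot's left, z up. The three trays stand in a row from left to right about 225 mm apart, each turned by up to 9 degrees; which of a, b, c stands left, middle or right varies; empty at the start.
- tray_c_floor (a point): the centre of the inner floor of tray_c, 4 mm above the table
- tin0: lidded round bare-metal sample tin already dealt into tray_a, 40 mm in diameter, 44 mm high, about 90 g; origin at the centre of its underside, z up; it stands 36 to 50 mm from the tray's centre on the tray's -y side
- tin1: lidded round bare-metal sample tin still to be dealt, 40 mm in diameter, 44 mm high, about 90 g, standing under the lamp bar in a row with the cup, 78 to 106 mm apart, centre 0 to 20 mm short of the bar's middle line (on the robot's side); origin at the centre of its underside, z up. All the tins are alike and any of the five may be dealt next
- tin2: lidded round bare-metal sample tin still to be dealt, 40 mm in diameter, 44 mm high, about 90 g, standing under the lamp bar in a row with the cup, 78 to 106 mm apart, centre 0 to 20 mm short of the bar's middle line (on the robot's side); origin at the centre of its underside, z up. All the tins are alike and any of the five may be dealt next
- tin3: lidded round bare-metal sample tin still to be dealt, 40 mm in diameter, 44 mm high, about 90 g, standing under the lamp bar in a row with the cup, 78 to 106 mm apart, centre 0 to 20 mm short of the bar's middle line (on the robot's side); origin at the centre of its underside, z up. All the tins are alike and any of the five may be dealt next
- tin4: lidded round bare-metal sample tin still to be dealt, 40 mm in diameter, 44 mm high, about 90 g, standing under the lamp bar in a row with the cup, 78 to 106 mm apart, centre 0 to 20 mm short of the bar's middle line (on the robot's side); origin at the centre of its underside, z up. All the tins are alike and any of the five may be dealt next
- tin5: lidded round bare-metal sample tin still to be dealt, 40 mm in diameter, 44 mm high, about 90 g, standing under the lamp bar in a row with the cup, 78 to 106 mm apart, centre 0 to 20 mm short of the bar's middle line (on the robot's side); origin at the centre of its underside, z up. All the tins are alike and any of the five may be dealt next
- lamp: the inspection lamp, fixed: a bar 40 mm wide (x), 860 mm long (y), underside 158 mm and top 185 mm above the table, on two 24 mm posts at y = +-415 mm in its frame; origin on the table under the bar's centre, x away from the robot. It is in the way of a gripper coming straight down; one leaning back towards the robot by 30 to 40 degrees passes in front of the bar
- cup: white porcelain cup without handle, 52 mm across, 42 mm high, standing in the row among the tins; origin at the centre of its underside; leave alone
- mug_a: glass mug with spoons, 80 mm across, 145 mm high with the spoons, handle at its +y, beyond the lamp; origin at the centre of its underside; leave alone
- mug_b: glass mug with spoons, 80 mm across, 145 mm high with the spoons, handle at its +y, beyond the lamp; origin at the centre of its underside; leave alone
- bowl: white bowl, 110 mm across, 55 mm high, to the robot's left; origin at the centre of its underside; leave alone
- timer: flat white kitchen timer, 45 x 65 x 22 mm, to the robot's right; origin at the centre of its underside; leave alone
- scoop: bamboo tea scoop lying flat left of the trays, 160 mm long along its x, 37 mm wide, 12 mm high; origin on its underside near the middle; leave alone

How it is judged:
By the outcome, as a careful person would: the job done as asked, in the order asked, and still so for the second after the job is handed in, with the robot touching nothing.
It also fails if it takes over 72 s, if anything falls off the work surface, if the arm or the gripper's body presses on something with over 40 N, if the wrist force passes 120 N, or if a joint passes its speed limit or range.

## Working session

There is one attempt and no reset: what is moved stays moved. The work goes in short steps, Python scripts to look and compute and a shell command to move; the robot and the scene stay as the last step left them, time stands still between calls to the robot, and variables do not carry over. Pictures are saved under pics/ and viewed, and the job is handed in when it is done.

```bash
ls; mkdir -p pics
python3 - <<'E'
from station import r,capture
import cv2,numpy as np
print(r.sense(), r.grip_point_offset)
for n in ["side","top","wrist"]:
    c=capture(n); cv2.imwrite(f"pics/{n}0.png",c["img"])
    print(n,[round(c[k],1) for k in("fx","fy","cx","cy")],c["dist_coeffs"],np.round(c["world_from_camera"],4).tolist())
E
```

```text
pics
{'time_s': 0.0, 'joints': array([-5.66317144e+01,  2.20912272e+01,  3.81512259e-01, -2.92490974e-02,
       -6.84107544e+01, -1.48144877e+01]), 'joint_velocities': array([ 0.13721116, -0.0066953 , -0.12332724,  0.0660883 ,  0.04913251,
        0.05114189]), 'effort': array([-5.12865736e-04, -3.90663350e+01,  1.87403566e+01,  4.21966106e+00,
        1.08874094e-02, -1.65031174e-04]), 'tcp_pos': array([ 0.1986862 , -0.5919578 ,  0.22146585]), 'ee_rot': array([[-9.48085184e-01, -3.18015575e-01, -7.60006350e-04],
       [-3.18016474e-01,  9.48083042e-01,  2.01702440e-03],
       [ 7.91039566e-05,  2.15400549e-03, -9.99997677e-01]]), 'wrist_force': array([-0.2183114 , -0.44759844,  0.61828572]), 'moment': array([ 0.02456877, -0.01659695, -0.03786689]), 'gripper_width': 0.9953441289532743} -0.0187
side [447.3, 447.3, 319.1, 196.0] [-0.0977272  0.         0.         0.         0.       ] [[-0.8476, -0.2761, 0.4532, -0.0082], [-0.5302, 0.4773, -0.7008, 0.8264], [-0.0229, -0.8342, -0.5509, 0.6829], [0.0, 0.0, 0.0, 1.0]]
top [394.8, 394.8, 324.8, 201.2] [-0.04650719  0.          0.          0.          0.        ] [[0.0029, -0.9968, 0.0794, 0.4027], [-1.0, -0.0027, 0.002, -0.0203], [-0.0018, -0.0794, -0.9968, 1.404], [0.0, 0.0, 0.0, 1.0]]
wrist [305.3, 305.3, 317.0, 197.8] [-0.03352757  0.          0.          0.          0.        ] [[-0.3165, 0.9192, 0.2343, 0.1342], [0.9486, 0.3061, 0.0805, -0.6135], [0.0022, 0.2478, -0.9688, 0.3819], [0.0, 0.0, 0.0, 1.0]]
```

View pics/top0.png

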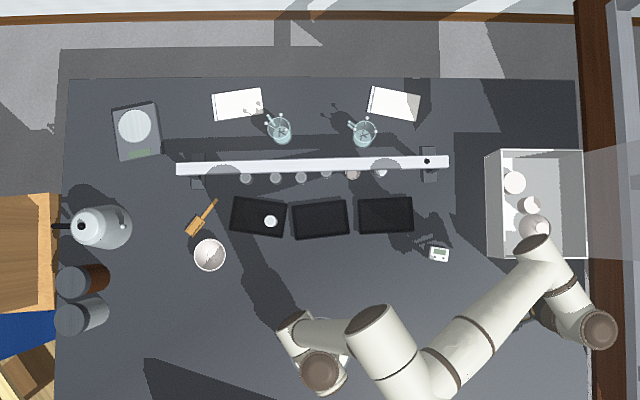

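View pics/side0.png

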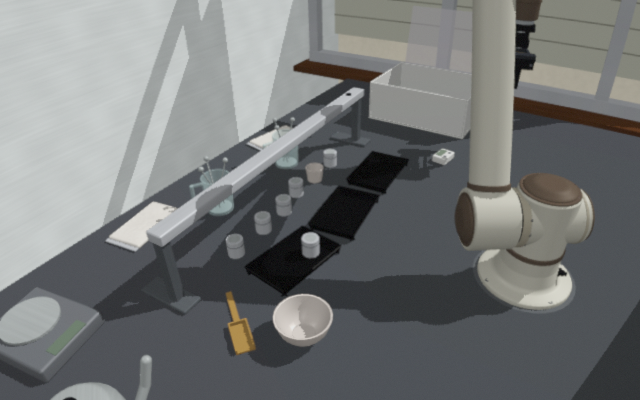

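View pics/wrist0.png

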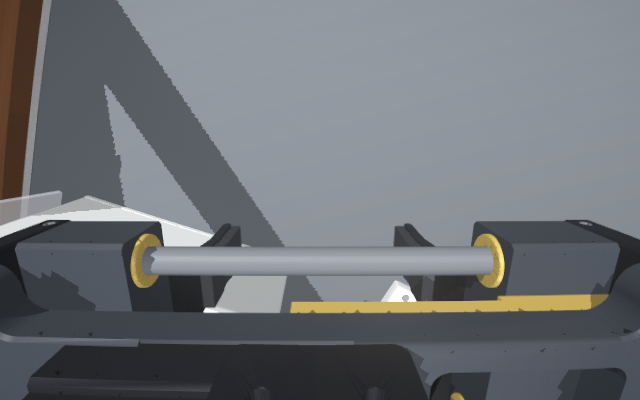

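Run:
```python
import cv2
a=cv2.imread("pics/top0.png");b=cv2.imread("pics/side0.png")
cv2.imwrite("pics/t1.png",cv2.resize(a[145:225,225:425],None,fx=4,fy=4,interpolation=cv2.INTER_CUBIC))
cv2.imwrite("pics/t2.png",cv2.resize(a[190:245,222:422],None,fx=4,fy=4,interpolation=cv2.INTER_CUBIC)*1)
cv2.imwrite("pics/s1.png",cv2.resize(b[140:290,210:410],None,fx=4,fy=4,interpolation=cv2.INTER_CUBIC))
```

```text
(no output)
```

View pics/t1.png

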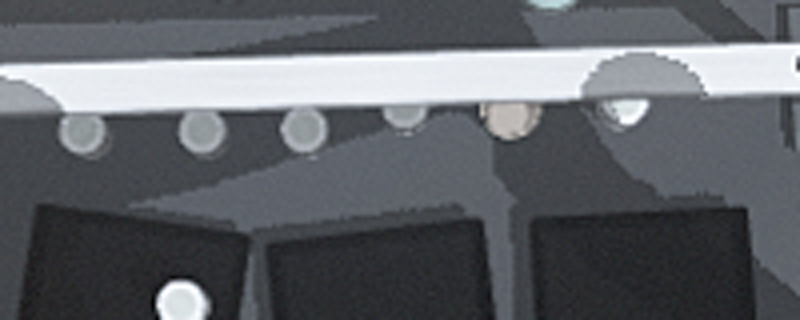

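View pics/s1.png

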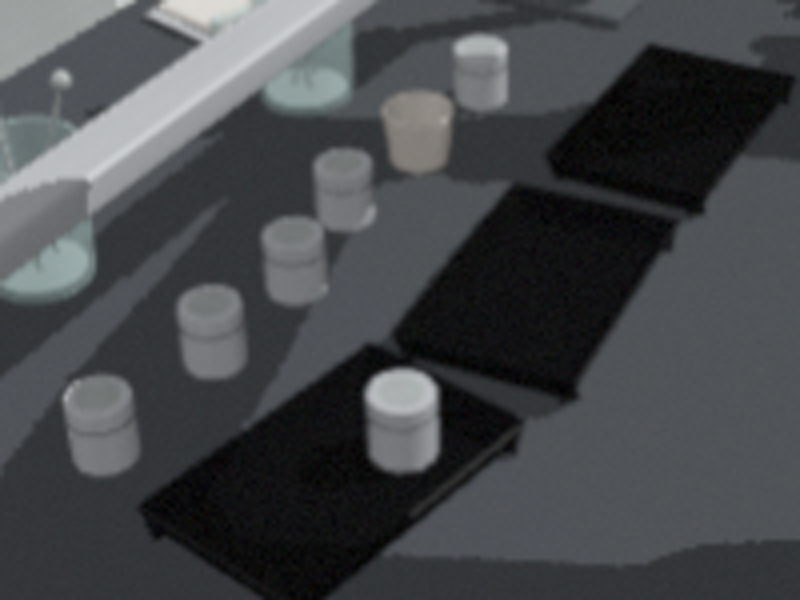

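View pics/t2.png

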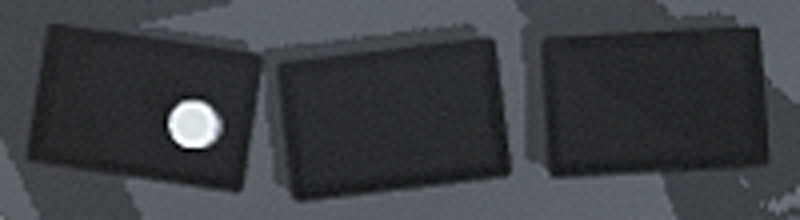

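```bash
cat > h.py <<'E'
from station import r,capture
import cv2,numpy as np
def back(c,px,z):
    K=np.array([[c["fx"],0,c["cx"]],[0,c["fy"],c["cy"]],[0,0,1]])
    n=cv2.undistortPoints(np.array(px,float).reshape(-1,1,2),K,np.array(c["dist_coeffs"])).reshape(-1,2)
    T=np.array(c["world_from_camera"]);d=np.c_[n,np.ones(len(n))]@T[:3,:3].T;o=T[:3,3]
    return o+d*((z-o[2])/d[:,2])[:,None]
def proj(c,P):
    T=np.linalg.inv(c["world_from_camera"]);K=np.array([[c["fx"],0,c["cx"]],[0,c["fy"],c["cy"]],[0,0,1]])
    return cv2.projectPoints(np.array(P,float).reshape(-1,1,3),cv2.Rodrigues(T[:3,:3])[0],T[:3,3],K,np.array(c["dist_coeffs"]))[0].reshape(-1,2)
def uncrop(p,x0,y0,s=4): return (np.array(p,float)+.5)/s-.5+[x0,y0]
E
python3 - <<'E'
from h import *
t=capture("top");s=capture("side")
np.set_printoptions(precision=4,suppress=True)
print("side",back(s,uncrop([(98,393),(211,301),(295,233),(343,163),(481,48),(402,385)],210,140),.044))
print("cup",back(s,uncrop([(418,107)],210,140),.042))
print("top",back(t,uncrop([(82,132),(202,130),(305,128)],225,145),.044))
print("tin0",back(t,uncrop([(194,123)],222,190),.048),back(s,uncrop([(402,385)],210,140),.048))
for n,q in dict(L=[(50,25),(264,58),(243,191),(28,160)],M=[(280,66),(492,38),(512,174),(298,200)],R=[(543,40),(758,27),(769,163),(549,175)]).items():
    p=back(t,uncrop(q,222,190),.022);ye=(p[0]-p[1]+p[3]-p[2])/2
    print(n,p[:,:2].mean(0),np.linalg.norm(ye),np.degrees(np.arctan2(-ye[0],ye[1])), np.linalg.norm(p[0]-p[3]))
E
```

```text
side [[ 0.5938  0.2595  0.044 ]
 [ 0.5933  0.1548  0.044 ]
 [ 0.5927  0.0676  0.044 ]
 [ 0.615  -0.0195  0.044 ]
 [ 0.6192 -0.2109  0.044 ]
 [ 0.4473  0.1645  0.044 ]]
cup [[ 0.6139 -0.1133  0.042 ]]
top [[0.5927 0.2602 0.044 ]
 [0.5946 0.1555 0.044 ]
 [0.5965 0.066  0.044 ]]
tin0 [[0.4442 0.1703 0.048 ]] [[0.4445 0.1686 0.048 ]]
L [0.4577 0.2163] 0.1910919229736969 -8.251522735268495 0.1199976524622956
M [ 0.4487 -0.0025] 0.18787780900685294 7.389006401516334 0.11824898666069557
R [ 0.4653 -0.2298] 0.19145813688945335 3.4155430493284906 0.11831728451476868
```

```bash
cat > d.py <<'E'
import sys
from h import *
from scipy.spatial.transform import Rotation as Ro
np.set_printoptions(precision=4,suppress=True)
a=np.radians(35);Rt=np.array([[-np.cos(a),0,np.sin(a)],[0,1,0],[-np.sin(a),0,-np.cos(a)]])
s=r.sense();R=s["ee_rot"]
print("t",s["time_s"],"tcp",s["tcp_pos"],"w",round(s["gripper_width"],3),"F",s["wrist_force"],"rotvec",Ro.from_matrix(R.T@Rt).as_rotvec())
p=s["tcp_pos"]
for q in sys.argv[1:]:
    t=np.array([float(x) for x in q.split(",")]);print(q,"tool",R.T@(t-p),"intarget",Rt.T@(t-p),np.linalg.norm(t-p));p=t
E
python3 d.py .42,-.02,.26
```

```text
t 0.25 tcp [ 0.1988 -0.5923  0.222 ] w 1.002 F [ 1.      0.4284 -0.292 ] rotvec [ 0.0998 -0.6057  0.3133]
.42,-.02,.26 tool [-0.3918  0.4722 -0.0375] intarget [-0.203   0.5723  0.0958] 0.6147169109825089
```

```bash
python3 -m crank '[{"linear":[-0.039,0.047,-0.004],"delta_rot":[0,0,0],"gripper":65},{"linear":[-0.039,0.047,-0.004],"delta_rot":[0,0,0],"gripper":65},{"linear":[-0.039,0.047,-0.004],"delta_rot":[0,0,0],"gripper":65},{"linear":[-0.039,0.047,-0.004],"delta_rot":[0,0,0],"gripper":65},{"linear":[-0.039,0.047,-0.004],"delta_rot":[0,0,0],"gripper":65},{"linear":[-0.039,0.047,-0.004],"delta_rot":[0,0,0],"gripper":65},{"linear":[-0.039,0.047,-0.004],"delta_rot":[0,0,0],"gripper":65},{"linear":[-0.039,0.047,-0.004],"delta_rot":[0,0,0],"gripper":65},{"linear":[-0.039,0.047,-0.004],"delta_rot":[0,0,0],"gripper":65},{"linear":[-0.039,0.047,-0.004],"delta_rot":[0,0,0],"gripper":65}]'; python3 d.py
```

```text
time_s: 1.5
tcp_pos: [0.4193, -0.0208, 0.2631]
ee_rot: [[-0.948, -0.319, 0.001], [-0.319, 0.948, 0.0], [-0.001, -0.0, -1.0]]
wrist_force: [1.5, -1.5, -0.7]
gripper_width: 0.65
t 1.5 tcp [ 0.4193 -0.0208  0.2631] w 0.65 F [ 1.5238 -1.4825 -0.745 ] rotvec [ 0.0992 -0.604   0.3142]
```

```bash
python3 -m crank '[{"linear":[0,0,0],"delta_rot":[0.0248,-0.151,0.0786],"gripper":65},{"linear":[0,0,0],"delta_rot":[0.0248,-0.151,0.0786],"gripper":65},{"linear":[0,0,0],"delta_rot":[0.0248,-0.151,0.0786],"gripper":65},{"linear":[0,0,0],"delta_rot":[0.0248,-0.151,0.0786],"gripper":65},{"linear":[0,0,0],"delta_rot":[0,0,0],"gripper":65}]'; python3 d.py .557,-.0195,.113 .626,-.0195,.0147
```

```text
time_s: 2.12
tcp_pos: [0.4185, -0.0304, 0.2616]
ee_rot: [[-0.845, -0.012, 0.535], [-0.022, 1.0, -0.011], [-0.535, -0.021, -0.845]]
wrist_force: [0.3, -0.5, -0.0]
gripper_width: 0.649
t 2.125 tcp [ 0.4185 -0.0304  0.2616] w 0.649 F [ 0.2667 -0.5184 -0.0361] rotvec [-0.0104 -0.046   0.0218]
.557,-.0195,.113 tool [-0.0377  0.0123  0.1995] intarget [-0.0282  0.0109  0.2011] 0.20336616404822414
.626,-.0195,.0147 tool [-0.0057  0.0012  0.12  ] intarget [-0.0001  0.      0.1201] 0.12009950041528063
```

```bash
python3 -m crank '[{"linear":[0,0,0],"delta_rot":[-0.0104,-0.046,0.0218],"gripper":65},{"linear":[-0.007,0.0027,0.050],"delta_rot":[0,0,0],"gripper":65},{"linear":[-0.007,0.0027,0.050],"delta_rot":[0,0,0],"gripper":65},{"linear":[-0.007,0.0027,0.050],"delta_rot":[0,0,0],"gripper":65},{"linear":[-0.007,0.0027,0.050],"delta_rot":[0,0,0],"gripper":65},{"linear":[0,0,0],"delta_rot":[0,0,0],"gripper":65}]'; python3 d.py .626,-.0195,.0147
python3 - <<'E'
from h import *
for n in("wrist","side"):
    c=capture(n);cv2.imwrite(f"pics/{n}1.png",c["img"])
    print(proj(c,[(.615,-.0195,.044),(.5945,.067,.044),(.614,-.113,.042)]))
E
```

```text
time_s: 2.88
tcp_pos: [0.486, 0.0037, 0.1862]
ee_rot: [[-0.859, 0.039, 0.511], [0.005, 0.998, -0.068], [-0.512, -0.056, -0.857]]
wrist_force: [-0.4, -0.7, -0.0]
gripper_width: 0.647
t 2.875 tcp [0.486  0.0037 0.1862] w 0.647 F [-0.4345 -0.7059 -0.0176] rotvec [-0.0677 -0.073  -0.0023]
.626,-.0195,.0147 tool [-0.0324 -0.0082  0.2201] intarget [-0.0163 -0.0232  0.2208] 0.22259399099234772
[[308.55735025 211.76395177]
 [383.45904944 200.61560018]
 [232.62716575 208.92750783]]
[[295.38649942 180.3764988 ]
 [282.95686332 197.56931667]
 [314.04600423 166.42216831]]
```

View pics/wrist1.png

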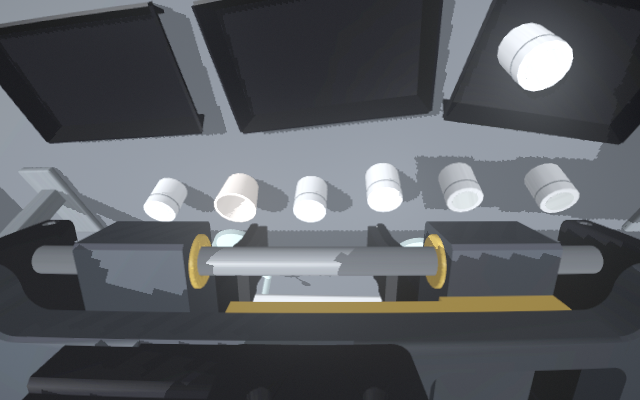

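View pics/side1.png

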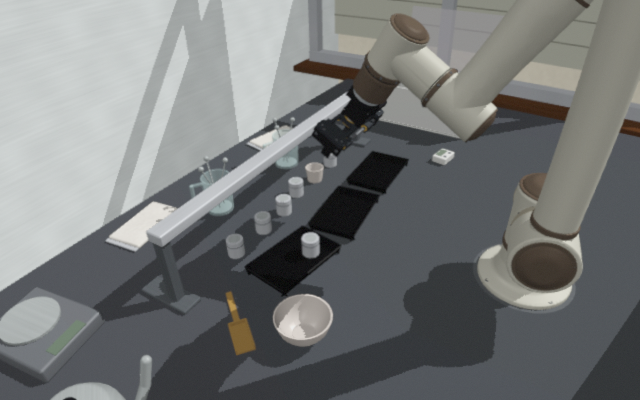

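```bash
python3 -c "
from h import *
s=r.sense();print(np.round(s['joints'],1),np.round(s['joint_velocities'],1))"; python3 d.py .54,-.0195,.14
```

```text
[  10.4   -2.9  -61.    77.3   -9.3 -176.5] [ 0.4 -1.6 -1.3  0.8  0.5 -1.1]
t 2.975 tcp [0.4846 0.0039 0.1867] w 0.647 F [ 0.3203  0.0597 -0.1992] rotvec [-0.0666 -0.0719 -0.0037]
.54,-.0195,.14 tool [-0.0237 -0.0187  0.0699] intarget [-0.0186 -0.0234  0.07  ] 0.07611589580866915
```

```bash
cat >> d.py <<'E'
import json
json.dump([s["joints"].tolist(),s["tcp_pos"].tolist(),R.tolist()],open("log.jsonl","a"));open("log.jsonl","a").write("\n")
Rv=np.diag([-1.,1,-1]);print("to vertical",Ro.from_matrix(R.T@Rv).as_rotvec(),"joints",np.round(s["joints"],1))
E
python3 d.py
```

```text
t 2.975 tcp [0.4846 0.0039 0.1867] w 0.647 F [ 0.3203  0.0597 -0.1992] rotvec [-0.0666 -0.0719 -0.0037]
to vertical [-0.0631  0.5387 -0.0238] joints [  10.4   -2.9  -61.    77.3   -9.3 -176.5]
```

```bash
python3 -m crank '[{"linear":[0,0,-0.01],"delta_rot":[-0.0126,0.108,-0.005],"gripper":65},{"linear":[0,0,-0.01],"delta_rot":[-0.0126,0.108,-0.005],"gripper":65},{"linear":[0,0,-0.01],"delta_rot":[-0.0126,0.108,-0.005],"gripper":65},{"linear":[0,0,0],"delta_rot":[-0.0126,0.108,-0.005],"gripper":65},{"linear":[0,0,0],"delta_rot":[-0.0126,0.108,-0.005],"gripper":65}]'; python3 d.py
```

```text
time_s: 3.6
tcp_pos: [0.5007, -0.0212, 0.2224]
ee_rot: [[-0.978, 0.044, 0.205], [0.031, 0.997, -0.068], [-0.208, -0.06, -0.976]]
wrist_force: [0.3, -1.4, 0.7]
gripper_width: 0.646
t 3.6 tcp [ 0.5007 -0.0212  0.2224] w 0.646 F [ 0.2664 -1.3805  0.7499] rotvec [-0.0729 -0.4025 -0.0168]
to vertical [-0.0641  0.208  -0.0378] joints [  21.     3.8  -28.8   10.6  -48.2 -119.5]
```

```bash
python3 -m crank '[{"linear":[0,0,0],"delta_rot":[-0.032,0.104,-0.019],"gripper":65},{"linear":[0,0,0],"delta_rot":[-0.032,0.104,-0.019],"gripper":65},{"linear":[0,0,0],"delta_rot":[0,0,0],"gripper":65}]'; python3 d.py
```

```text
time_s: 3.98
tcp_pos: [0.5025, -0.0226, 0.2214]
ee_rot: [[-1.0, 0.004, 0.003], [0.004, 1.0, -0.002], [-0.003, -0.002, -1.0]]
wrist_force: [-0.1, -0.2, 0.9]
gripper_width: 0.65
t 3.975 tcp [ 0.5025 -0.0226  0.2214] w 0.65 F [-0.1136 -0.1685  0.8634] rotvec [-0.0034 -0.6076 -0.0027]
to vertical [-0.0024  0.0033 -0.0036] joints [  16.1   10.1  -16.6    0.2  -63.2 -106.4]
```

```bash
cat > kin.py <<'E'
import numpy as np,json
from scipy.spatial.transform import Rotation as Ro
from scipy.optimize import least_squares
def fk(q,P,s4=1):
    a1,d,h,L2,a3,L4,L6=P; q=np.array(q); 
    R1=Ro.from_euler('z',q[0],degrees=True)
    q2=np.radians(q[1])
    # frame: x forward along forearm, y left, z up ; pitch down positive about y
    Rf=R1*Ro.from_euler('y',q[1]-q[2],degrees=True)
    el=R1.apply([a1+L2*np.sin(q2),d,h+L2*np.cos(q2)])
    w=el+Rf.apply([L4,0,a3])
    Rw=Rf*Ro.from_euler('x',s4*q[3],degrees=True)*Ro.from_euler('y',-q[4],degrees=True)*Ro.from_euler('x',q[5],degrees=True)
    # tool z = x axis; 
    M=Rw.as_matrix()
    Rt=np.c_[-M[:,1]*0+M[:,1],M[:,2],M[:,0]]
    return w+M[:,0]*L6,Rt
D=[json.loads(l) for l in open('log.jsonl') if l.strip()]
D.append([[-56.631,22.042,.453,0,-68.411,-14.817],[.199,-.592,.223],[[-.948085,-.318016,-.00076],[-.318016,.948083,.002],[.00008,.00215,-1]]])
def fit(s4=1):
    def f(P): return np.concatenate([fk(q,P,s4)[0]-p for q,p,_ in D]+[(P-np.array([0,-.16,.35,.4,0,.4,.25]))*1e-3])
    return least_squares(f,[0,-.16,.35,.4,0,.4,.25])
if __name__=="__main__":
    np.set_printoptions(precision=4,suppress=True)
    for s in(1,-1):
        g=fit(s);print(s,g.x,abs(g.fun).max())
        for q,p,R in D: print(fk(q,g.x,s)[0]-p);print(fk(q,g.x,s)[1].T@np.array(R))
E
python3 kin.py
```

```text
1 [ 0.2223 -0.1681 -0.2119  0.6142  0.1342  0.1032  0.2349] 0.05934417448681047
[ 0.0064 -0.0473 -0.003 ]
[[ 0.9485 -0.3126  0.0505]
 [ 0.3126  0.899  -0.3067]
 [ 0.0505  0.3067  0.9504]]
[-0.0208  0.0593  0.0066]
[[ 0.7136 -0.6929  0.1032]
 [ 0.6929  0.6763 -0.2498]
 [ 0.1032  0.2498  0.9628]]
[ 0.0077 -0.0046  0.0101]
[[ 0.8429 -0.538   0.0018]
 [ 0.538   0.8429 -0.0062]
 [ 0.0018  0.0062  1.    ]]
[-0.0104 -0.     -0.0137]
[[-0.8691  0.4946  0.001 ]
 [-0.4946 -0.8691 -0.0019]
 [-0.0001 -0.0021  1.    ]]
-1 [ 0.3713 -0.155  -0.663   0.5799  0.2509 -0.0971 -0.0584] 0.061794942532737894
[ 0.0088 -0.0618 -0.0055]
[[-0.9924 -0.1229  0.    ]
 [ 0.1229 -0.9924 -0.    ]
 [ 0.     -0.      1.    ]]
[-0.0246  0.0461  0.0139]
[[ 0.5138 -0.8579 -0.    ]
 [ 0.8579  0.5138 -0.    ]
 [ 0.      0.      1.    ]]
[0.0194 0.0118 0.0127]
[[ 0.8412 -0.5408  0.    ]
 [ 0.5408  0.8412  0.    ]
 [-0.      0.      1.    ]]
[-0.0034  0.0132 -0.0211]
[[-0.8691  0.4946  0.001 ]
 [-0.4946 -0.8691 -0.0019]
 [-0.0001 -0.0021  1.    ]]
```

```bash
cat > kin.py <<'E'
import numpy as np,json
from scipy.spatial.transform import Rotation as Ro
from scipy.optimize import least_squares
s4=-1
def fk(q,P):
    a1,d,h,L2,a3,L4,L6=P; q=np.array(q)
    R1=Ro.from_euler('z',q[0],degrees=True); q2=np.radians(q[1])
    Rf=R1*Ro.from_euler('y',q[1]-q[2],degrees=True)
    el=R1.apply([a1+L2*np.sin(q2),0,h+L2*np.cos(q2)])
    R4=Rf*Ro.from_euler('x',-q[3],degrees=True)
    w=el+Rf.apply([L4,0,a3])+R4.apply([0,d,0])
    R5=R4*Ro.from_euler('y',-q[4],degrees=True)
    M=(R5*Ro.from_euler('x',-q[5],degrees=True)).as_matrix()
    Rt=np.c_[M[:,1],M[:,2],M[:,0]]
    return w+M[:,0]*L6,Rt
D=[json.loads(l) for l in open('log.jsonl') if l.strip()]
D.append([[-56.631,22.042,.453,0,-68.411,-14.817],[.199,-.592,.223],[[-.948085,-.318016,-.00076],[-.318016,.948083,.002],[.00008,.00215,-1]]])
x0=np.array([0,-.16,.25,.54,0,.54,.4])
def fit():
    def f(P): return np.concatenate([fk(q,P)[0]-p for q,p,_ in D]+[(P-x0)*1e-3])
    return least_squares(f,x0)
if __name__=="__main__":
    np.set_printoptions(precision=4,suppress=True)
    g=fit();print(g.x,abs(g.fun).max())
    for q,p,R in D: print(fk(q,g.x)[0]-p);print(fk(q,g.x)[1].T@np.array(R))
E
python3 kin.py
```

```text
[-0.0003 -0.1596  0.1642  0.563  -0.0006  0.4227  0.3071] 0.00019944597412835385
[-0.     -0.0001 -0.    ]
[[-1. -0.  0.]
 [ 0. -1. -0.]
 [ 0. -0.  1.]]
[0.0001 0.0001 0.    ]
[[-1.  0.  0.]
 [-0. -1. -0.]
 [ 0.  0.  1.]]
[-0.0001  0.0001  0.0001]
[[-1.  0. -0.]
 [-0. -1.  0.]
 [ 0.  0.  1.]]
[-0.0002 -0.0001 -0.0002]
[[-1.      0.0002 -0.0001]
 [-0.0002 -1.     -0.0021]
 [-0.0001 -0.0021  1.    ]]
```

```bash
cat >> kin.py <<'E'
lo=np.array([-179.83,-69.29,-61.27,-181.25,-171.15,-177.46]);hi=np.array([179.83,118.12,80.66,117.63,-9.14,177.46])
P=fit().x
def FK(q):
    p,R=fk(q,P);return p,R@np.diag([-1,-1,1])
def rot(lean,yaw):  # lean deg back to robot; yaw deg of lean direction from +x
    a=np.radians(lean)
    R=np.array([[-np.cos(a),0,np.sin(a)],[0,1,0],[-np.sin(a),0,-np.cos(a)]])
    return Ro.from_euler('z',yaw,degrees=True).as_matrix()@R
def IK(p,R,q0):
    def f(q):
        a,B=FK(q);return np.r_[(a-p)*5,Ro.from_matrix(B.T@R).as_rotvec()]
    g=least_squares(f,np.clip(q0,lo+.1,hi-.1),bounds=(lo,hi),x_scale=30.)
    return g.x,abs(g.fun).max()
E
python3 - <<'E'
from kin import *
np.set_printoptions(precision=1,suppress=True)
q0=[16,10,-17,0,-63,-106]
T=dict(T1=(.593,.260),T2=(.594,.155),T3=(.5945,.067),T4=(.615,-.0195),T5=(.619,-.211))
for n,(x,y) in T.items():
  for lean in(30,35,):
    for yaw in(0,10,20,30):
      R=rot(lean,yaw);g=np.array([x,y,.030])
      o=[]
      q=q0
      for b in(0,.06,.12):
        q,e=IK(g+R[:,2]*(.0187-b),R,q0 if b==0 else q);o.append((q,e))
      print(n,lean,yaw,*[f"{np.round(q)} {'ok' if e<1e-3 else 'XX %.3f'%e}" for q,e in o])
E
```

```text
T1 30 0 [  37.   30.  -37.   54.  -14. -177.] XX 0.199 [  40.   23.  -40.   52.  -17. -177.] XX 0.159 [  43.   17.  -42.   50.  -21. -177.] XX 0.115
T1 30 10 [  33.   29.  -40.   66.   -9. -177.] XX 0.188 [  34.   22.  -44.   66.  -10. -177.] XX 0.143 [  37.   15.  -47.   64.  -12. -177.] XX 0.089
T1 30 20 [  37.   30.  -27.    0.   -9. -106.] XX 0.122 [  39.   23.  -36.   22.   -9. -129.] XX 0.124 [  37.   15.  -45.   50.   -9. -156.] XX 0.090
T1 30 30 [ 36.  30. -23. -17.  -9. -79.] XX 0.092 [ 38.  23. -30.  -3.  -9. -94.] XX 0.070 [  39.   15.  -38.   14.   -9. -112.] XX 0.037
T1 35 0 [  36.   30.  -37.   55.  -14. -177.] XX 0.277 [  40.   23.  -40.   53.  -17. -177.] XX 0.242 [  43.   16.  -43.   51.  -20. -177.] XX 0.202
T1 35 10 [  33.   29.  -40.   67.   -9. -177.] XX 0.267 [  34.   22.  -44.   66.   -9. -177.] XX 0.226 [  37.   14.  -48.   64.  -12. -177.] XX 0.177
T1 35 20 [ 30.  30. -18. -45.  -9. -54.] XX 0.210 [ 37.  23. -28. -11.  -9. -93.] XX 0.175 [  39.   14.  -43.   35.   -9. -142.] XX 0.172
T1 35 30 [ 30.  30. -18. -45.  -9. -46.] XX 0.115 [ 34.  23. -25. -30.  -9. 
[... 3481 characters left out ...]
26. -27. -46.] ok
T5 30 20 [-15.  32. -11. -39. -27. -22.] ok [-17.  26. -13. -35. -31. -26.] ok [-18.  20. -14. -32. -35. -29.] ok
T5 30 30 [-18.  33.  -8. -41. -35. -11.] ok [-19.  28.  -9. -37. -39. -14.] ok [-21.  22.  -9. -34. -44. -16.] ok
T5 35 0 [-11.  30. -18. -41. -10. -41.] ok [-10.  23. -23. -33. -11. -49.] ok [ -9.  16. -28. -25. -13. -58.] ok
T5 35 10 [-16.  31. -14. -48. -20. -22.] ok [-16.  24. -17. -43. -22. -27.] ok [-17.  18. -20. -38. -25. -32.] ok
T5 35 20 [-19.  32. -11. -50. -28. -10.] ok [-20.  26. -13. -46. -31. -14.] ok [-22.  20. -15. -42. -35. -17.] ok
T5 35 30 [-21.  33.  -8. -49. -36.  -2.] ok [-23.  28.  -9. -46. -40.  -4.] ok [-25.  23. -10. -42. -44.  -7.] ok
```

Run:
```python
import cv2
a=cv2.imread("pics/top0.png")
cv2.imwrite("pics/t3.png",cv2.resize(a[145:190,170:310],None,fx=5,fy=5,interpolation=cv2.INTER_CUBIC))
cv2.imwrite("pics/t4.png",cv2.resize(a[145:190,310:455],None,fx=5,fy=5,interpolation=cv2.INTER_CUBIC))
```

```text
(no output)
```

View pics/t3.png

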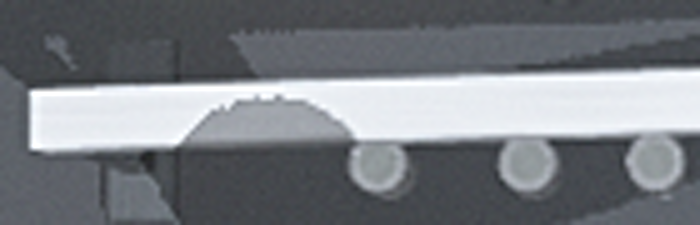

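View pics/t4.png

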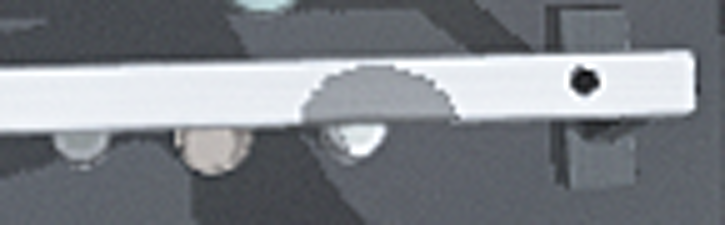

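Run:
```python
from h import *
c=capture("top")
np.set_printoptions(precision=4,suppress=True)
L=uncrop([(30,89),(30,151)],170,145,5);Rr=uncrop([(694,52),(694,114)],310,145,5)
for z in(.185,.158): print(z,back(c,np.r_[L,Rr],z))
```

```text
0.185 [[ 0.6211  0.4522  0.185 ]
 [ 0.5817  0.4508  0.185 ]
 [ 0.6465 -0.4056  0.185 ]
 [ 0.6072 -0.4046  0.185 ]]
0.158 [[ 0.6259  0.4626  0.158 ]
 [ 0.5857  0.4612  0.158 ]
 [ 0.6519 -0.4142  0.158 ]
 [ 0.6117 -0.4132  0.158 ]]
```

```bash
cat > geo.py <<'E'
from kin import *
bA=np.array([.6014,.4515]);bB=np.array([.6268,-.405]);bc=(bA+bB)/2;bu=(bA-bB)/np.linalg.norm(bA-bB);bn=np.array([bu[1],-bu[0]])
bn=bn if bn[0]>0 else -bn
T=dict(T1=(.593,.260),T2=(.594,.155),T3=(.5945,.067),T4=(.615,-.0195),T5=(.619,-.211),cup=(.614,-.113),tin0=(.444,.170))
def boxpts(x0,x1,y0,y1,z0,z1,n=12):
    X,Y,Z=np.meshgrid(np.linspace(x0,x1,n),np.linspace(y0,y1,n),np.linspace(z0,z1,n));return np.c_[X.ravel(),Y.ravel(),Z.ravel()]
body=np.r_[boxpts(-.0375,.0375,-.095,.095,-.17,-.0697),boxpts(-.0375,.09,-.045,.045,-.18,-.14),boxpts(-.05,.05,-.05,.05,-.3,-.17)]
def fing(op): h=op/2;return np.r_[boxpts(-.0095,.0095,h,h+.015,-.0697,0,6),boxpts(-.0095,.0095,-h-.015,-h,-.0697,0,6)]
def barclear(W):
    d=W[:,:2]-bc;a=np.abs(d@bn)-.02;z=np.abs(W[:,2]-.1715)-.0135
    return np.min(np.where((a<0)&(z<0),np.maximum(a,z),np.hypot(np.maximum(a,0),np.maximum(z,0))))
def tinclear(W,skip):
    m=9
    for n,t in T.items():
        if n==skip: continue
        a=np.hypot(*(W[:,:2]-t).T)-(.026 if n=="cup" else .02);z=W[:,2]-(.048 if n=='tin0' else .044)
        m=min(m,np.min(np.where((a<0)&(z<0),np.maximum(a,z),np.hypot(np.maximum(a,0),np.maximum(z,0)))))
    return m
def clear(p,R,op,skip):
    W=body@R.T+p;F=fing(op)@R.T+p
    return barclear(np.r_[W,F]),tinclear(np.r_[W,F],skip),W[:,2].min(),F[:,2].min()
E
cat > search.py <<'E'
from geo import *
for n in("T1","T2","T3","T4","T5"):
  x,y=T[n];out=[]
  for lean in(25,30,35,40):
    for az in range(-60,61,10):
      R0=rot(lean,az);p=np.array([x,y,.031])+.0187*R0[:,2]
      for br,q0 in(("A",[20,25,-25,-30,-20,-60]),("B",[-5,28,-35,-150,-15,70]),("C",[20,25,-35,60,-20,-120])):
        q,e=IK(p,R0,q0)
        # allow free psi: if q6 hits bound, solve with psi rotated
        for psi0 in((0,) if e<1e-3 else (-40,40)):
          if e>=1e-3 or psi0:
            qq,ee=IK(p,R0@Ro.from_euler('z',psi0,degrees=True).as_matrix(),q0)
          else: qq,ee=q,e
          if ee>1e-3: continue
          for psi in(-40,-20,0,20,40):
            R=R0@Ro.from_euler('z',psi,degrees=True).as_matrix()
            q3=qq.copy();q3[5]+=(psi-psi0)*1.0
            pp,RR=FK(q3)
            if Ro.from_matrix(RR.T@R).magnitude()>.02: q3[5]=qq[5]-(psi-psi0)
            if abs(q3[5])>170: continue
            b,t,zb,zf=clear(p,R,.057,n)
            mg=min((q3-lo)[[1,2,3,4]].min(),(hi-q3)[[1,2,3,4]].min())
            sc=min(b,.02)+min(t,.012)*1.5+min(mg,6)*.003-abs(psi)*1e-4-abs(az)*5e-5
            if b>.008 and t>.006 and zf>.002: out.append((sc,br,lean,az,psi,np.round(q3),round(b,3),round(t,3),round(zb,3),round(mg,1)))
  out.sort(key=lambda o:-o[0])
  for br in "ABC":
    for o in [o for o in out if o[1]==br][:4]: print(n,*o[1:])
E
python3 search.py
```

```text
T1 A 40 10 0 [   9.   31.  -37. -178.  -18.   89.] 0.029 0.018 0.046 3.0
T1 B 40 10 0 [   9.   31.  -37. -178.  -18.   89.] 0.029 0.018 0.046 3.0
T1 B 35 10 0 [   9.   30.  -34. -178.   -9.   88.] 0.019 0.02 0.051 0.0
T1 B 35 10 20 [   9.   30.  -34. -178.   -9.   68.] 0.01 0.02 0.034 0.0
T1 C 40 10 0 [   9.   31.  -37. -178.  -18.   89.] 0.029 0.018 0.046 3.0
T2 A 35 0 0 [  -1.   28.  -39. -178.  -12.   89.] 0.03 0.025 0.051 2.9
T2 A 40 0 0 [  -1.   29.  -42. -179.  -22.   89.] 0.039 0.018 0.046 2.4
T2 B 35 0 0 [  -1.   28.  -39. -178.  -12.   89.] 0.03 0.025 0.051 2.9
T2 B 40 0 0 [  -1.   29.  -42. -179.  -22.   89.] 0.039 0.018 0.046 2.4
T2 C 40 0 0 [  -1.   29.  -42. -179.  -22.   89.] 0.039 0.018 0.046 2.4
T3 A 40 0 0 [ -10.   28.  -34. -150.  -13.   68.] 0.041 0.023 0.046 3.8
T3 A 35 30 20 [ 10.  27. -21. -53. -14. -42.] 0.022 0.015 0.034 4.9
T3 A 30 30 20 [ 15.  27. -24. -35. -13. -63.] 0.011 0.017 0.041 3.4
T3 B 40 0 0 [ -10.   28.  -34. -150.  -13.   68.] 0.041 0.023 0.046 3.8
T3 B 35 30 20 [ 10.  27. -21. -53. -14. -42.] 0.022 0.015 0.034 4.9
T3 B 30 30 20 [ 15.  27. -24. -
[... 780 characters left out ...]
] 0.029 0.021 0.046 3.1
T5 A 35 10 0 [-16.  31. -14. -48. -20. -22.] 0.009 0.028 0.051 10.4
T5 A 35 20 20 [-19.  32. -11. -50. -28. -30.] 0.011 0.025 0.034 19.0
T5 B 40 10 0 [-21.  31. -13. -63. -22.  -5.] 0.02 0.028 0.046 12.5
T5 B 40 0 0 [-17.  30. -16. -62. -12. -15.] 0.029 0.021 0.046 3.1
T5 B 35 10 0 [-16.  31. -14. -48. -20. -22.] 0.009 0.028 0.051 10.4
T5 B 35 20 20 [-19.  32. -11. -50. -28. -30.] 0.011 0.025 0.034 19.0
T5 C 40 10 0 [-21.  31. -13. -63. -22.  -5.] 0.02 0.028 0.046 12.5
T5 C 40 0 0 [-17.  30. -16. -62. -12. -15.] 0.029 0.021 0.046 3.1
T5 C 35 10 0 [-16.  31. -14. -48. -20. -22.] 0.009 0.028 0.051 10.4
T5 C 35 20 20 [-19.  32. -11. -50. -28. -30.] 0.011 0.025 0.034 19.0
```

```bash
cat > s2.py <<'E'
from geo import *
Pl=dict(Mm=(.454,-.044),Rm=(.468,-.272),Lp=(.464,.258),Mp=(.443,.039),Rp=(.463,-.188))
for lean in(38,40,42,45,48):
  for az in(-10,-5,0,5,10,15):
    s=[]
    R=rot(lean,az)
    for n,(x,y) in list({k:T[k] for k in("T1","T2","T3","T4","T5")}.items())+list(Pl.items()):
      for h in(.031,.12):
        hh=h+(.005 if n in Pl else 0); xx=x-(0 if n in Pl else (h-.031)*np.tan(np.radians(lean)))
        p=np.array([xx,y,hh])+.0187*R[:,2]
        best=None
        for q0 in([-5,28,-35,-150,-15,70],[-15,30,-16,-60,-15,-10]):
          q,e=IK(p,R,q0)
          if e<1e-3 and (best is None or q[3]<best): best=q[3];q5=q[4]
        s.append("----" if best is None else f"{best:.0f}/{q5:.0f}")
    print(lean,az,*s)
E
python3 s2.py
```

```text
38 -10 ---- ---- ---- ---- ---- ---- ---- ---- ---- ---- -142/-19 ---- -71/-14 -36/-10 ---- ---- -168/-31 ---- -83/-9 ----
38 -5 ---- ---- ---- ---- -168/-15 ---- ---- ---- ---- ---- -122/-14 ---- -70/-18 -43/-17 ---- ---- -157/-27 ---- -80/-13 ----
38 0 ---- ---- -179/-18 ---- ---- ---- ---- ---- -53/-11 -37/-13 -105/-11 ---- -68/-22 -47/-23 ---- ---- -144/-21 ---- -77/-17 -41/-12
38 5 ---- ---- -159/-11 ---- ---- ---- ---- ---- -56/-16 -43/-19 -95/-12 ---- -66/-26 -49/-28 ---- ---- -127/-16 ---- -74/-21 -47/-19
38 10 -178/-15 ---- ---- ---- ---- ---- ---- ---- -57/-21 -46/-24 -89/-15 ---- -64/-30 -50/-32 ---- ---- -110/-13 ---- -72/-24 -50/-24
38 15 ---- ---- ---- ---- ---- ---- -59/-9 ---- -57/-25 -48/-29 -84/-18 ---- -62/-33 -50/-37 -172/-22 ---- -99/-13 ---- -69/-28 -51/-29
40 -10 ---- ---- ---- ---- ---- -178/-11 -158/-14 ---- ---- ---- -147/-26 ---- -80/-16 -44/-11 ---- ---- ---- ---- -96/-14 ----
40 -5 ---- ---- ---- ---- -169/-20 ---- ---- ---- ---- ---- -133/-21 ---- -77/-20 -50/-18 ---- ---- -159/-33 ---- -89/-17 ----
40 0 ---- ---- -179/-22 -177/-10 -150/-13 ---- ---- ---
[... 2460 characters left out ...]
/-31 -75/-25 ---- ---- ---- -144/-18 -113/-32 -82/-18
48 0 ---- ---- -179/-37 -178/-28 -162/-33 -144/-17 -142/-25 ---- -95/-22 -77/-22 -135/-41 -95/-10 -92/-33 -73/-30 ---- ---- ---- -125/-12 -105/-33 -79/-23
48 5 ---- ---- -169/-34 -163/-22 -151/-30 -121/-10 -127/-23 -90/-9 -89/-25 -75/-27 -126/-38 -89/-14 -86/-36 -71/-34 ---- ---- -145/-48 -107/-9 -98/-34 -77/-28
48 10 -179/-33 ---- -158/-30 -144/-16 -138/-26 ---- -114/-22 -86/-14 -84/-28 -72/-31 -117/-36 -85/-19 -82/-39 -69/-39 ---- ---- -136/-43 -96/-10 -92/-36 -74/-33
48 15 -168/-30 -168/-21 -146/-26 ---- -124/-24 -93/-11 -104/-23 -83/-19 -80/-32 -70/-36 -109/-36 -82/-24 -77/-42 -67/-43 -174/-45 -169/-22 -127/-39 -90/-14 -86/-39 -72/-37
```

```bash
cat > s3.py <<'E'
from geo import *
def grid(lean,az,h):
    R=rot(lean,az)
    print("lean",lean,"az",az,"h",h)
    for x in(.60,.54,.48,.44):
        row=[]
        for y in(.26,.16,.07,0,-.1,-.2,-.27):
            p=np.array([x,y,h])+.0187*R[:,2];b=None
            for q0 in([-5,28,-35,-150,-20,70],[-10,30,-25,-100,-20,20],[-15,30,-16,-60,-20,-10]):
                q,e=IK(p,R,q0)
                if e<1e-3 and (b is None or q[4]<b[4]): b=q
            row.append("--------" if b is None else f"{b[3]:4.0f}/{b[4]:3.0f}")
        print(x,*row)
for lean,az in((46,15),(48,15),(48,20),(50,15)):
    for h in(.07,.09): grid(lean,az,h)
E
python3 s3.py
```

```text
lean 46 az 15 h 0.07
0.6 -162/-17 --------  -93/-10  -87/-15  -79/-23  -72/-30  -67/-35
0.54 -168/-24 -137/-18 -109/-16  -96/-19  -84/-26  -75/-32  -69/-37
0.48 -172/-30 -144/-25 -117/-21 -102/-23  -87/-29  -76/-35  -71/-40
0.44 -174/-35 -147/-30 -120/-25 -104/-26  -88/-31  -77/-38  -71/-42
lean 46 az 15 h 0.09
0.6 -156/-12 -------- --------  -78/-13  -74/-22  -68/-30  -64/-35
0.54 -166/-20 --------  -94/-10  -87/-16  -79/-25  -71/-32  -67/-37
0.48 -171/-26 -136/-17 -106/-15  -93/-20  -82/-28  -73/-35  -68/-40
0.44 -174/-29 -140/-21 -110/-18  -95/-22  -83/-30  -73/-37  -68/-42
lean 48 az 15 h 0.07
0.6 -164/-22 -133/-16 -107/-15  -96/-19  -85/-25  -76/-32  -71/-36
0.54 -169/-28 -143/-24 -118/-21 -103/-23  -89/-28  -79/-34  -73/-39
0.48 -172/-35 -148/-31 -123/-27 -107/-27  -91/-32  -80/-38  -73/-42
0.44 -175/-39 -149/-36 -125/-31 -108/-30  -91/-34  -80/-40  -73/-44
lean 48 az 15 h 0.09
0.6 -161/-18 --------  -94/-11  -88/-16  -80/-24  -73/-32  -68/-36
0.54 -167/-24 -135/-17 -107/-16  -95/-20  -84/-27  -75/-34  -70/-39
0.48 -171/-30 -142/-24 -114/-21 -100/-24  -86/-30  -76/-37  -71/-42

[... 535 characters left out ...]
-20 -105/-22  -93/-26  -82/-34  -73/-41  -68/-46
0.44 -162/-30 -131/-24 -107/-24  -95/-29  -82/-36  -73/-43  -68/-48
lean 50 az 15 h 0.07
0.6 -166/-26 -140/-22 -117/-20 -103/-22  -90/-28  -80/-34  -74/-38
0.54 -170/-33 -146/-29 -124/-26 -109/-27  -93/-31  -82/-36  -76/-40
0.48 -173/-39 -150/-36 -127/-32 -111/-32  -95/-35  -83/-40  -76/-43
0.44 -175/-44 -151/-42 -128/-36 -112/-35  -94/-37  -82/-42  -76/-46
lean 50 az 15 h 0.09
0.6 -164/-22 -132/-16 -108/-16  -96/-20  -85/-26  -77/-33  -72/-38
0.54 -168/-29 -141/-23 -116/-21 -102/-24  -89/-30  -79/-36  -73/-41
0.48 -172/-35 -146/-30 -120/-26 -105/-28  -90/-33  -80/-39  -74/-44
0.44 -174/-39 -147/-34 -121/-29 -106/-31  -90/-36  -79/-42  -73/-46
```

```bash
cat > sim.py <<'E'
from geo import *
import sys
np.set_printoptions(precision=1,suppress=True,linewidth=150)
# path: list of (tcp pos, R, nrows); prints joints & max per-row joint step, min clearance
def run(q,segs,op=.057,skip=None,verbose=True):
    p,R=FK(q)
    for (p1,R1,n,name) in segs:
        p1=np.array(p1,float);rv=Ro.from_matrix(R.T@R1).as_rotvec();mx=0;bad=0;bc_=9;tc=9;zb=9
        for i in range(1,n+1):
            pt=p+(p1-p)*i/n;Rt=R@Ro.from_rotvec(rv*i/n).as_matrix()
            qn,e=IK(pt,Rt,q);bad=max(bad,e);mx=np.maximum(mx,abs(qn-q));q=qn
            b,t,z1,z2=clear(pt,Rt,op,skip);bc_=min(bc_,b);tc=min(tc,t);zb=min(zb,z1)
        if verbose:print(name,q,"step",mx,"err %.4f bar %.3f tins %.3f bodyz %.3f rot/row %.1f mm/row %.0f"%(bad,bc_,tc,zb,np.degrees(np.linalg.norm(rv))/n,np.linalg.norm(p1-p)/n*1000))
        p,R=p1,R1
    return q
E
python3 - <<'E'
from sim import *
q=[16.1,10.1,-16.6,.2,-63.2,-106.4]
R0=FK(q)[1];R50=rot(50,15)
for v in ((.44,-.25,.20),(.44,-.25,.14),(.48,-.2,.14),(.40,-.25,.16)):
    print(v)
    q1=run(q,[(v,R0,6,"tr"),(v,R50,10,"rot")])
E
```

```text
(0.44, -0.25, 0.2)
tr [-11.1  11.5 -18.1   0.1 -60.3 -79.1] step [4.7 1.  1.2 0.  0.7 4.7] err 0.0000 bar 0.099 tins 0.195 bodyz 0.269 rot/row 0.0 mm/row 40
rot [-43.5   6.7 -22.1 -60.4 -48.7   5.8] step [ 5.4  2.   1.9  8.9  4.6 12. ] err 0.0000 bar 0.148 tins 0.217 bodyz 0.216 rot/row 5.2 mm/row 0
(0.44, -0.25, 0.14)
tr [-11.1  15.1 -23.    0.1 -51.8 -79.2] step [4.7 1.7 2.1 0.  2.1 4.7] err 0.0000 bar 0.096 tins 0.171 bodyz 0.209 rot/row 0.0 mm/row 42
rot [-46.1  13.1 -24.6 -67.1 -46.7  17.8] step [ 5.7  1.9  1.9  9.6  4.7 13.4] err 0.0000 bar 0.133 tins 0.179 bodyz 0.156 rot/row 5.2 mm/row 0
(0.48, -0.2, 0.14)
tr [ -4.7  16.4 -21.1   0.2 -52.4 -85.7] step [3.5 1.5 1.4 0.  1.9 3.5] err 0.0000 bar 0.084 tins 0.143 bodyz 0.209 rot/row 0.0 mm/row 33
rot [-37.2  12.  -25.7 -69.9 -40.1  14.1] step [ 6.3  2.   2.5 11.4  5.4 15.6] err 0.0000 bar 0.093 tins 0.144 bodyz 0.156 rot/row 5.2 mm/row 0
(0.4, -0.25, 0.16)
tr [-12.1  10.5 -25.8   0.1 -53.5 -78.1] step [5.2 1.  2.7 0.  1.8 5.2] err 0.0000 bar 0.104 tins 0.192 bodyz 0.229 rot/row 0.0 mm/row 43
rot [-49.7   9.  -26.4 -64.3 -50.2  16.7] step [ 5.9  2.   1.7  9.1  4.7 12.9] err 0.0000 bar 0.177 tins 0.223 bodyz 0.176 rot/row 5.2 mm/row 0
```

```bash
cat > plan.py <<'E'
from sim import *
R50=rot(50,15);u=np.array([np.cos(np.radians(15)),np.sin(np.radians(15)),0])
def tcp(x,y,h): return np.array([x,y,h])+.0187*R50[:,2]
def pre(n): x,y=T[n];return tcp(*(np.array([x,y,.033])-R50[:,2]*.1))
def gr(n): return tcp(*T[n],.033)
Pl=dict(Mm=(.454,-.044),Rm=(.468,-.272),Lp=(.446,.260),Mp=(.443,.039),Rp=(.463,-.188))
def hi_(n,h=.1): return tcp(*Pl[n],h)
def lo_(n): return tcp(*Pl[n],.038)
if __name__=="__main__":
    q=np.array([16.1,10.1,-16.6,.2,-63.2,-106.4]);R0=FK(q)[1];v=(.44,-.25,.2)
    q=run(q,[(v,R0,6,"tr"),(v,R50,10,"rot")])
    for t,d in (("T4","Mm"),("T5","Rm"),("T1","Lp"),("T3","Mp"),("T2","Rp")):
        for nm,f in(("pre",pre(t)),("grasp",gr(t)),("back",pre(t)),("over",hi_(d)),("low",lo_(d)),("up",hi_(d))):
            n=int(np.ceil(np.linalg.norm(f-FK(q)[0])/.045))
            if nm=="grasp": T_=T[t]
            q=run(q,[(f,R50,n,t+d+nm+str(n)+str(np.round(f,3)))],skip=t)
        T[t]=Pl[d]
E
python3 plan.py
```

```text
tr [-11.1  11.5 -18.1   0.1 -60.3 -79.1] step [4.7 1.  1.2 0.  0.7 4.7] err 0.0000 bar 0.099 tins 0.195 bodyz 0.269 rot/row 0.0 mm/row 40
rot [-43.5   6.7 -22.1 -60.4 -48.7   5.8] step [ 5.4  2.   1.9  8.9  4.6 12. ] err 0.0000 bar 0.148 tins 0.217 bodyz 0.216 rot/row 5.2 mm/row 0
T4Mmpre6[ 0.6 -0.   0.1] [-18.3  17.6 -29.4 -94.1 -24.9  27.4] step [5.1 3.1 2.6 8.7 5.3 7.5] err 0.0000 bar 0.048 tins 0.051 bodyz 0.101 rot/row 0.0 mm/row 45
T4Mmgrasp3[ 0.6 -0.   0. ] [ -18.3   30.3  -24.3 -109.5  -26.5   44.5] step [0.3 4.4 1.9 5.7 0.5 6.6] err 0.0000 bar 0.031 tins 0.005 bodyz 0.037 rot/row 0.0 mm/row 33
T4Mmback3[ 0.6 -0.   0.1] [-18.3  17.6 -29.4 -94.1 -24.9  27.4] step [0.3 4.4 1.9 5.7 0.5 6.6] err 0.0000 bar 0.031 tins 0.021 bodyz 0.058 rot/row 0.0 mm/row 33
T4Mmover2[ 0.5 -0.   0.1] [-26.   12.2 -38.8 -95.2 -30.3  35.2] step [4.  2.7 4.8 1.2 2.7 4.4] err 0.0000 bar 0.091 tins 0.083 bodyz 0.103 rot/row 0.0 mm/row 44
T4Mmlow2[ 0.5 -0.   0. ] [ -35.4   25.7  -43.4 -110.9  -39.2   64.2] step [ 5.1  7.1  2.3  8.4  4.6 15. ] err 0.0000 bar 0.138 tins 0.107 bodyz 0.042 rot/row 0.0 mm/row
[... 3398 characters left out ...]
.041 tins -0.006 bodyz 0.037 rot/row 0.0 mm/row 33
T2Rpback3[0.5 0.1 0.1] [  -5.9   17.3  -40.  -133.   -21.9   58.9] step [0.7 5.3 1.8 6.9 4.1 8.2] err 0.0000 bar 0.041 tins 0.021 bodyz 0.058 rot/row 0.0 mm/row 33
T2Rpover8[ 0.5 -0.2  0.1] [-39.5  17.8 -28.7 -79.1 -39.4  28. ] step [ 4.8  1.4  2.3 11.3  3.2  9.4] err 0.0000 bar 0.072 tins 0.037 bodyz 0.102 rot/row 0.0 mm/row 41
T2Rplow2[ 0.5 -0.2  0. ] [-43.9  27.1 -30.2 -88.7 -41.   45.1] step [2.2 4.8 0.8 4.9 0.9 8.5] err 0.0000 bar 0.133 tins 0.019 bodyz 0.042 rot/row 0.0 mm/row 31
T2Rpup2[ 0.5 -0.2  0.1] [-39.5  17.8 -28.7 -79.1 -39.4  28. ] step [2.2 4.8 0.8 4.9 0.9 8.5] err 0.0000 bar 0.124 tins 0.026 bodyz 0.073 rot/row 0.0 mm/row 31
```

```bash
cat > n.py <<'E'
# usage: n.py lean,az  x,y,h(grasp point) ...  -> tool-frame shifts (first in current frame, after rot in target frame)
import sys
from h import *
from scipy.spatial.transform import Rotation as Ro
from kin import rot
np.set_printoptions(precision=4,suppress=True)
s=r.sense();R=s["ee_rot"];p=s["tcp_pos"];L,A=map(float,sys.argv[1].split(","));Rt=rot(L,A)
g=p-.0187*R[:,2]
print("t %.2f w %.3f F"%(s["time_s"],s["gripper_width"]),s["wrist_force"],"grasp",g,"rotvec",Ro.from_matrix(R.T@Rt).as_rotvec(),"q",np.round(s["joints"],1))
pc=p
for a in sys.argv[2:]:
    x=np.array(list(map(float,a.split(","))));t=x+.0187*Rt[:,2]
    print(a,"cur-frame",R.T@(t-pc),"tgt-frame",Rt.T@(t-pc),"len %.3f"%np.linalg.norm(t-pc));pc=t
E
python3 -m crank '[{"linear":[0.0125,-0.0455,0.004],"delta_rot":[0,0,0],"gripper":65},{"linear":[0.0125,-0.0455,0.004],"delta_rot":[0,0,0],"gripper":65},{"linear":[0.0125,-0.0455,0.004],"delta_rot":[0,0,0],"gripper":65},{"linear":[0.0125,-0.0455,0.004],"delta_rot":[0,0,0],"gripper":65},{"linear":[0.0125,-0.0455,0.004],"delta_rot":[0,0,0],"gripper":65}]'; python3 n.py 50,15
```

```text
time_s: 4.65
tcp_pos: [0.4361, -0.2512, 0.2024]
ee_rot: [[-1.0, 0.002, 0.003], [0.002, 1.0, -0.005], [-0.003, -0.005, -1.0]]
wrist_force: [0.3, 0.1, -1.4]
gripper_width: 0.649
t 4.65 w 0.649 F [ 0.3223  0.1012 -1.3586] grasp [ 0.4361 -0.2511  0.2211] rotvec [-0.1203 -0.8649 -0.2439] q [-11.3  11.  -18.4   0.3 -60.4 -79. ]
```

Run:
```python
from plan import *
# T1/T2 with changed lean at grasp
def tc(R,x,y,h): return np.array([x,y,h])+.0187*R[:,2]
q=np.array([10.2,18.2,-57.1,-173.6,-35.4,87.9]);q=np.array([-45.6,22,-21.3,-72.5,-44.4,25])
T["T4"]=Pl["Mm"];T["T5"]=Pl["Rm"]
for lean,az in((44,15),(45,15)):
    R=rot(lean,az);x,y=T["T1"]
    q1=run(q,[(pre("T1"),R50,12,"pre"),(tc(R,x,y,.035),R,3,f"T1 {lean}"),(pre("T1"),R50,3,"back")],skip="T1")
T["T1"]=Pl["Lp"];T["T3"]=Pl["Mp"]
q=np.array([-18.2,10.6,-44.2,-110,-26.5,45])
for lean,az in((44,12),(45,15),(46,15)):
    R=rot(lean,az);x,y=T["T2"]
    q1=run(q,[(pre("T2"),R50,3,"pre"),(tc(R,x,y,.035),R,3,f"T2 {lean}"),(pre("T2"),R50,3,"back")],skip="T2")
```

```text
pre [   5.4   20.9  -46.6 -164.2  -28.    82.2] step [ 5.6  1.9  3.3 12.8  3.2 10.7] err 0.0000 bar 0.061 tins 0.036 bodyz 0.101 rot/row 0.0 mm/row 43
T1 44 [   7.5   31.1  -35.1 -165.1  -20.6   81.4] step [0.8 3.6 4.2 0.7 3.  0.7] err 0.0000 bar 0.027 tins 0.012 bodyz 0.046 rot/row 2.0 mm/row 33
back [   5.4   20.9  -46.6 -164.2  -28.    82.2] step [0.8 3.6 4.2 0.7 3.  0.7] err 0.0000 bar 0.034 tins 0.027 bodyz 0.064 rot/row 2.0 mm/row 33
pre [   5.4   20.9  -46.6 -164.2  -28.    82.2] step [ 5.6  1.9  3.3 12.8  3.2 10.7] err 0.0000 bar 0.061 tins 0.036 bodyz 0.101 rot/row 0.0 mm/row 43
T1 45 [   7.3   31.5  -36.  -165.9  -22.8   82.4] step [0.7 3.7 3.9 1.  2.2 0.5] err 0.0000 bar 0.029 tins 0.009 bodyz 0.045 rot/row 1.7 mm/row 33
back [   5.4   20.9  -46.6 -164.2  -28.    82.2] step [0.7 3.7 3.9 1.  2.2 0.5] err 0.0000 bar 0.035 tins 0.026 bodyz 0.063 rot/row 1.7 mm/row 33
pre [  -5.9   17.3  -40.  -133.   -21.9   58.9] step [4.6 2.4 1.5 7.8 2.1 5.1] err 0.0000 bar 0.063 tins 0.042 bodyz 0.101 rot/row 0.0 mm/row 41
T2 44 [  -2.4   28.8  -32.4 -144.5  -17.3   66.2] step [1.3 4.1 3. 
[... 401 characters left out ...]
36.   -17.2   59.4] step [1.6 4.1 4.  2.5 2.4 2. ] err 0.0000 bar 0.030 tins 0.009 bodyz 0.045 rot/row 1.7 mm/row 33
back [  -5.9   17.3  -40.  -133.   -21.9   58.9] step [1.6 4.1 4.  2.5 2.4 2. ] err 0.0000 bar 0.036 tins 0.030 bodyz 0.063 rot/row 1.7 mm/row 33
pre [  -5.9   17.3  -40.  -133.   -21.9   58.9] step [4.6 2.4 1.5 7.8 2.1 5.1] err 0.0000 bar 0.063 tins 0.042 bodyz 0.101 rot/row 0.0 mm/row 41
T2 46 [  -3.    29.2  -31.9 -139.9  -20.2   64.4] step [1.2 4.3 3.3 3.5 1.3 3.4] err 0.0000 bar 0.032 tins 0.007 bodyz 0.043 rot/row 1.3 mm/row 33
back [  -5.9   17.3  -40.  -133.   -21.9   58.9] step [1.2 4.3 3.3 3.5 1.3 3.4] err 0.0000 bar 0.037 tins 0.029 bodyz 0.063 rot/row 1.3 mm/row 33
```

```bash
python3 -m crank '[{"linear":[0,0,0],"delta_rot":[-0.012,-0.0865,-0.0244],"gripper":65},{"linear":[0,0,0],"delta_rot":[-0.012,-0.0865,-0.0244],"gripper":65},{"linear":[0,0,0],"delta_rot":[-0.012,-0.0865,-0.0244],"gripper":65},{"linear":[0,0,0],"delta_rot":[-0.012,-0.0865,-0.0244],"gripper":65},{"linear":[0,0,0],"delta_rot":[-0.012,-0.0865,-0.0244],"gripper":65},{"linear":[0,0,0],"delta_rot":[-0.012,-0.0865,-0.0244],"gripper":65},{"linear":[0,0,0],"delta_rot":[-0.012,-0.0865,-0.0244],"gripper":65},{"linear":[0,0,0],"delta_rot":[-0.012,-0.0865,-0.0244],"gripper":65},{"linear":[0,0,0],"delta_rot":[-0.012,-0.0865,-0.0244],"gripper":65},{"linear":[0,0,0],"delta_rot":[-0.012,-0.0865,-0.0244],"gripper":65}]'; python3 n.py 50,15 .541,-.039,.099 .615,-.0195,.035
```

```text
time_s: 5.9
tcp_pos: [0.4371, -0.2495, 0.2031]
ee_rot: [[-0.619, -0.259, 0.742], [-0.168, 0.966, 0.197], [-0.768, -0.003, -0.641]]
wrist_force: [-0.1, 0.3, 0.1]
gripper_width: 0.648
t 5.90 w 0.648 F [-0.1253  0.2843  0.1129] grasp [ 0.4233 -0.2532  0.2151] rotvec [-0.0021  0.0024  0.0022] q [-43.7   6.2 -22.2 -60.3 -48.9   5.6]
.541,-.039,.099 cur-frame [-0.0196  0.1768  0.2039] tgt-frame [-0.0197  0.1765  0.2042] len 0.271
.615,-.0195,.035 cur-frame [ 0.0001 -0.0001  0.0998] tgt-frame [-0.0002 -0.0003  0.0998] len 0.100
```

```bash
python3 -m crank '[{"linear":[-0.0033,0.0295,0.034],"delta_rot":[0,0,0],"gripper":65},{"linear":[-0.0033,0.0295,0.034],"delta_rot":[0,0,0],"gripper":65},{"linear":[-0.0033,0.0295,0.034],"delta_rot":[0,0,0],"gripper":65},{"linear":[-0.0033,0.0295,0.034],"delta_rot":[0,0,0],"gripper":65},{"linear":[-0.0033,0.0295,0.034],"delta_rot":[0,0,0],"gripper":65},{"linear":[-0.0033,0.0295,0.034],"delta_rot":[0,0,0],"gripper":65},{"linear":[0,0,0],"delta_rot":[0,0,0],"gripper":65}]'; python3 n.py 50,15 .615,-.0195,.035;  python3 - <<'E'
from h import *
for n in("wrist",):
    c=capture(n);cv2.imwrite(f"pics/{n}2.png",c["img"])
    print(proj(c,[(.615,-.0195,.044),(.5945,.067,.044),(.614,-.113,.042),(.594,.155,.044),(.619,-.211,.044)]))
E
```

```text
time_s: 6.78
tcp_pos: [0.5539, -0.0338, 0.0846]
ee_rot: [[-0.624, -0.259, 0.737], [-0.166, 0.966, 0.199], [-0.763, 0.002, -0.646]]
wrist_force: [-0.8, -0.3, 0.1]
gripper_width: 0.651
t 6.78 w 0.651 F [-0.8336 -0.3059  0.082 ] grasp [ 0.5401 -0.0375  0.0967] rotvec [ 0.0015 -0.0043 -0.001 ] q [-17.8  17.5 -29.4 -93.6 -24.6  26.5]
.615,-.0195,.035 cur-frame [-0.0028 -0.0021  0.0986] tgt-frame [-0.0024 -0.002   0.0986] len 0.099
[[314.36289798 219.77242828]
 [422.38840932 220.60808626]
 [193.14657424 204.85686387]
 [508.48818642 229.34035408]
 [ 46.78104377 195.36467727]]
```

View pics/wrist2.png

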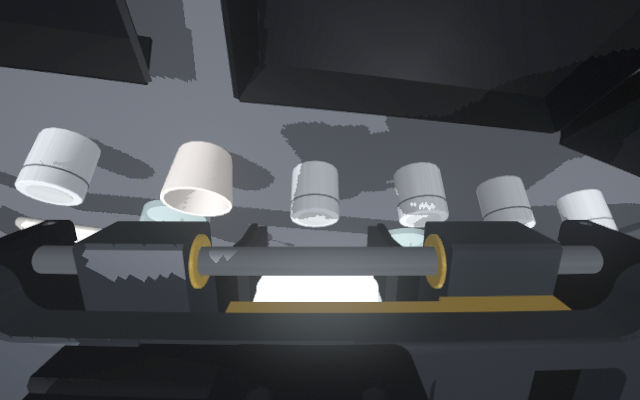

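```bash
python3 -m crank '[{"linear":[-0.0009,-0.0007,0.033],"delta_rot":[0,0,0],"gripper":65},{"linear":[-0.0009,-0.0007,0.033],"delta_rot":[0,0,0],"gripper":65},{"linear":[-0.0009,-0.0007,0.033],"delta_rot":[0,0,0],"gripper":65},{"linear":[0,0,0],"delta_rot":[0,0,0],"gripper":65},{"linear":[0,0,0],"delta_rot":[0,0,0],"gripper":0},{"linear":[0,0,0],"delta_rot":[0,0,0],"gripper":0},{"linear":[0,0,0],"delta_rot":[0,0,0],"gripper":0}]'; python3 n.py 50,15 .615,-.0195,.035
```

```text
time_s: 7.7
tcp_pos: [0.6303, -0.0186, 0.0254]
ee_rot: [[-0.621, -0.258, 0.74], [-0.166, 0.966, 0.197], [-0.766, -0.001, -0.643]]
wrist_force: [-1.4, -0.2, 2.9]
gripper_width: 0.452
t 7.70 w 0.452 F [-1.4377 -0.206   2.8638] grasp [ 0.6164 -0.0223  0.0374] rotvec [-0.0017 -0.0002 -0.0001] q [ -17.9   29.6  -23.8 -107.9  -25.9   42.3]
.615,-.0195,.035 cur-frame [0.0022 0.0031 0.001 ] tgt-frame [0.0022 0.0031 0.0011] len 0.004
```

```bash
python3 -m crank '[{"linear":[0,0,-0.015],"delta_rot":[0,0,0],"gripper":0},{"linear":[0,0,-0.028],"delta_rot":[0,0,0],"gripper":0},{"linear":[0,0,-0.028],"delta_rot":[0,0,0],"gripper":0},{"linear":[0,0,-0.028],"delta_rot":[0,0,0],"gripper":0}]'; python3 n.py 50,15 .454,-.044,.1 .454,-.044,.0425
```

```text
time_s: 8.2
tcp_pos: [0.5557, -0.0386, 0.0887]
ee_rot: [[-0.623, -0.257, 0.739], [-0.166, 0.966, 0.196], [-0.765, -0.001, -0.645]]
wrist_force: [1.0, 0.1, -0.8]
gripper_width: 0.448
t 8.20 w 0.448 F [ 1.0379  0.1058 -0.787 ] grasp [ 0.5418 -0.0422  0.1007] rotvec [-0.002  -0.0024 -0.0008] q [-17.7  17.1 -29.  -92.3 -24.3  24.9]
.454,-.044,.1 cur-frame [ 0.0555  0.0209 -0.0648] tgt-frame [ 0.0553  0.0211 -0.0649] len 0.088
.454,-.044,.0425 cur-frame [0.044  0.     0.0371] tgt-frame [0.044 0.    0.037] len 0.058
```

```bash
python3 -m crank '[{"linear":[0.028,0.0105,-0.0325],"delta_rot":[0,0,0],"gripper":0},{"linear":[0.028,0.0105,-0.0325],"delta_rot":[0,0,0],"gripper":0},{"linear":[0.013,0,0.011],"delta_rot":[0,0,0],"gripper":0},{"linear":[0.013,0,0.011],"delta_rot":[0,0,0],"gripper":0},{"linear":[0.009,0,0.0075],"delta_rot":[0,0,0],"gripper":0},{"linear":[0.004,0,0.0035],"delta_rot":[0,0,0],"gripper":0},{"linear":[0,0,0],"delta_rot":[0,0,0],"gripper":0}]'; python3 n.py 50,15 .454,-.044,.0425;  python3 - <<'E'
from h import *
c=capture("side");cv2.imwrite("pics/s3.png",cv2.resize(c["img"][130:280,210:410],None,fx=4,fy=4))
E
```

```text
time_s: 9.07
tcp_pos: [0.4682, -0.04, 0.0355]
ee_rot: [[-0.624, -0.257, 0.738], [-0.165, 0.967, 0.196], [-0.764, 0.001, -0.645]]
wrist_force: [-0.8, 0.6, -1.3]
gripper_width: 0.451
t 9.07 w 0.451 F [-0.7564  0.5708 -1.2771] grasp [ 0.4543 -0.0436  0.0476] rotvec [-0.0014 -0.0033 -0.002 ] q [ -33.8   23.1  -42.7 -108.8  -37.3   59.5]
.454,-.044,.0425 cur-frame [ 0.0041 -0.0002  0.0029] tgt-frame [ 0.0041 -0.0002  0.0029] len 0.005
```

View pics/s3.png

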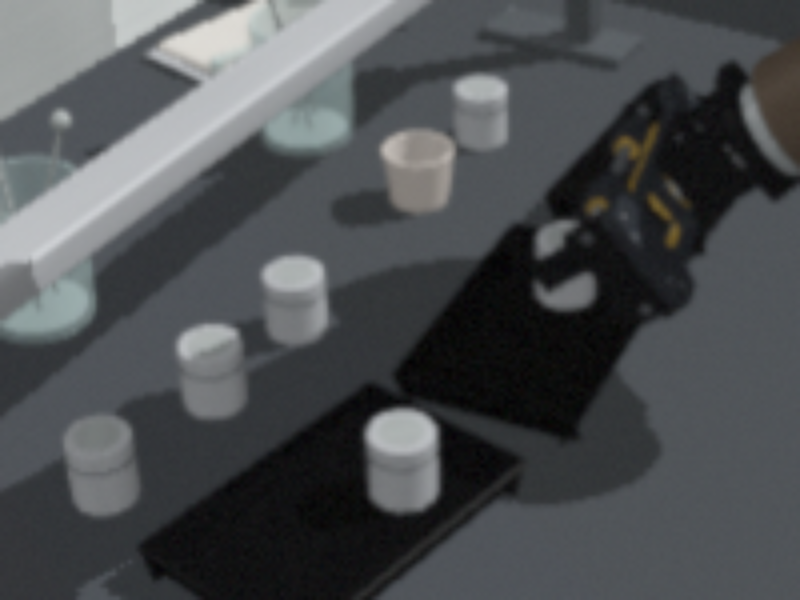

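```bash
python3 -m crank '[{"linear":[0.002,0,0.0016],"delta_rot":[0,0,0],"gripper":0},{"linear":[0.002,0,0.0016],"delta_rot":[0,0,0],"gripper":0},{"linear":[0,0,0],"delta_rot":[0,0,0],"gripper":0}]'; python3 n.py 50,15
```

```text
time_s: 9.5
tcp_pos: [0.4688, -0.0398, 0.0305]
ee_rot: [[-0.623, -0.257, 0.739], [-0.166, 0.966, 0.197], [-0.765, 0.0, -0.644]]
wrist_force: [-0.4, 0.0, -0.5]
gripper_width: 0.452
t 9.50 w 0.452 F [-0.3856  0.0334 -0.5318] grasp [ 0.455  -0.0435  0.0426] rotvec [-0.0012 -0.0022 -0.0012] q [ -34.5   24.4  -43.1 -110.1  -38.2   61.9]
```

```bash
python3 -m crank '[{"linear":[0.0012,0,0.001],"delta_rot":[0,0,0],"gripper":0},{"linear":[0,0,0],"delta_rot":[0,0,0],"gripper":45},{"linear":[0,0,0],"delta_rot":[0,0,0],"gripper":65},{"linear":[0,0,0],"delta_rot":[0,0,0],"gripper":65},{"linear":[-0.016,0,-0.013],"delta_rot":[0,0,0],"gripper":65},{"linear":[-0.016,0,-0.013],"delta_rot":[0,0,0],"gripper":65},{"linear":[-0.016,0,-0.013],"delta_rot":[0,0,0],"gripper":65}]'; python3 n.py 50,15 .545,-.231,.099 .619,-.211,.034;  python3 - <<'E'
from h import *
c=capture("side");cv2.imwrite("pics/s4.png",cv2.resize(c["img"][130:280,210:410],None,fx=4,fy=4))
E
```

```text
time_s: 10.38
tcp_pos: [0.4699, -0.0398, 0.0915]
ee_rot: [[-0.623, -0.257, 0.739], [-0.165, 0.967, 0.196], [-0.765, -0.0, -0.644]]
wrist_force: [-0.7, 0.5, 0.1]
gripper_width: 0.645
t 10.38 w 0.645 F [-0.6687  0.5268  0.1083] grasp [ 0.456  -0.0434  0.1035] rotvec [-0.0018 -0.0022 -0.0015] q [-24.8  11.5 -38.3 -94.  -29.3  32.7]
.545,-.231,.099 cur-frame [-0.021  -0.2041  0.0319] tgt-frame [-0.0206 -0.2042  0.0316] len 0.208
.619,-.211,.034 cur-frame [0.0003 0.0003 0.1005] tgt-frame [0.0005 0.0002 0.1005] len 0.101
```

View pics/s4.png

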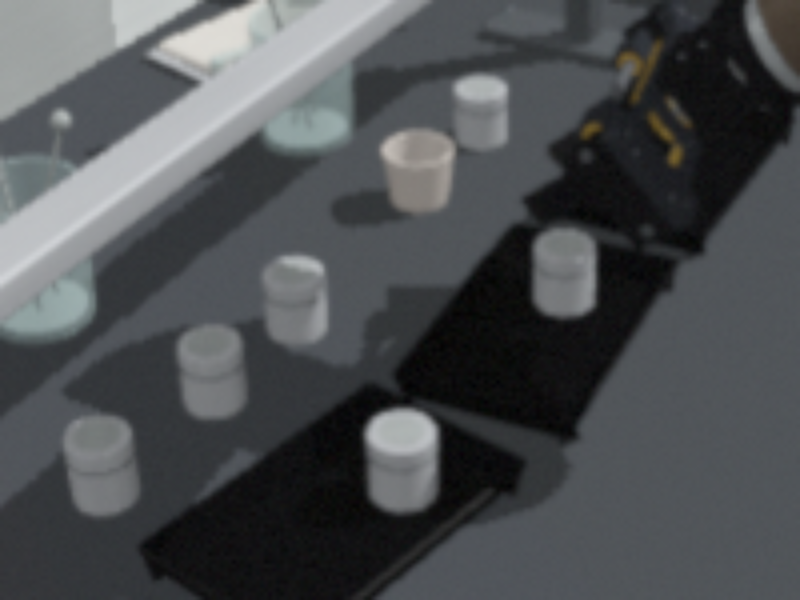

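```bash
python3 -m crank '[{"linear":[-0.0041,-0.041,0.0063],"delta_rot":[0,0,0],"gripper":65},{"linear":[-0.0041,-0.041,0.0063],"delta_rot":[0,0,0],"gripper":65},{"linear":[-0.0041,-0.041,0.0063],"delta_rot":[0,0,0],"gripper":65},{"linear":[-0.0041,-0.041,0.0063],"delta_rot":[0,0,0],"gripper":65},{"linear":[-0.0041,-0.041,0.0063],"delta_rot":[0,0,0],"gripper":65},{"linear":[0,0,0.03],"delta_rot":[0,0,0],"gripper":65},{"linear":[0,0,0.03],"delta_rot":[0,0,0],"gripper":65},{"linear":[0,0,0],"delta_rot":[0,0,0],"gripper":65}]'; python3 n.py 50,15 .619,-.211,.034;  python3 - <<'E'
from h import *
c=capture("wrist");cv2.imwrite("pics/w4.png",c["img"])
print(proj(c,[(.619,-.211,.044)]))
E
```

```text
time_s: 11.42
tcp_pos: [0.6029, -0.2154, 0.045]
ee_rot: [[-0.625, -0.258, 0.737], [-0.164, 0.966, 0.199], [-0.763, 0.003, -0.646]]
wrist_force: [1.1, -0.5, -0.4]
gripper_width: 0.649
t 11.43 w 0.649 F [ 1.1436 -0.4745 -0.4279] grasp [ 0.5891 -0.2191  0.0571] rotvec [ 0.0013 -0.0044 -0.0029] q [-32.9  29.5 -15.3 -80.2 -35.1  23.5]
.619,-.211,.034 cur-frame [-0.0025  0.      0.0386] tgt-frame [-0.0023  0.0001  0.0386] len 0.039
[[317.02325689 251.41836964]]
```

View pics/w4.png

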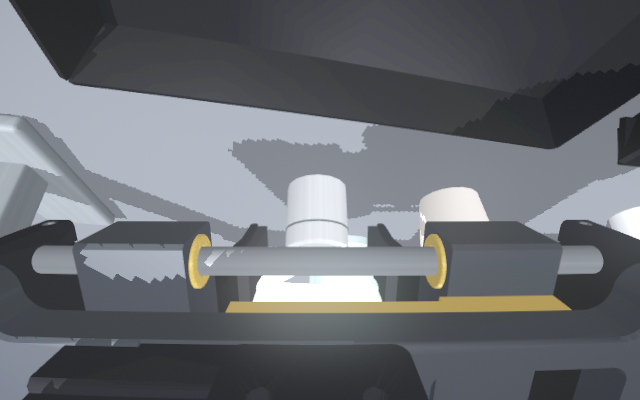

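Tin centred between the fingers (column 317, as predicted). Advance, grip and withdraw.

```bash
python3 -m crank '[{"linear":[-0.0011,0,0.0185],"delta_rot":[0,0,0],"gripper":65},{"linear":[-0.0011,0,0.0185],"delta_rot":[0,0,0],"gripper":65},{"linear":[0,0,0],"delta_rot":[0,0,0],"gripper":65},{"linear":[0,0,0],"delta_rot":[0,0,0],"gripper":0},{"linear":[0,0,0],"delta_rot":[0,0,0],"gripper":0},{"linear":[0,0,0],"delta_rot":[0,0,0],"gripper":0}]'; python3 n.py 50,15 .619,-.211,.034
```

```text
time_s: 12.22
tcp_pos: [0.6317, -0.2087, 0.026]
ee_rot: [[-0.622, -0.257, 0.739], [-0.166, 0.966, 0.196], [-0.765, -0.001, -0.644]]
wrist_force: [-0.1, -0.3, 0.4]
gripper_width: 0.449
t 12.22 w 0.449 F [-0.0962 -0.3481  0.4266] grasp [ 0.6179 -0.2124  0.038 ] rotvec [-0.0016 -0.0016 -0.0006] q [-31.2  32.7 -13.1 -82.8 -33.8  25.2]
.619,-.211,.034 cur-frame [0.0021 0.0011 0.0037] tgt-frame [0.0021 0.0011 0.0037] len 0.004
```

```bash
python3 -m crank '[{"linear":[0,0,-0.015],"delta_rot":[0,0,0],"gripper":0},{"linear":[0,0,-0.028],"delta_rot":[0,0,0],"gripper":0},{"linear":[0,0,-0.028],"delta_rot":[0,0,0],"gripper":0},{"linear":[0,0,-0.028],"delta_rot":[0,0,0],"gripper":0}]'; python3 n.py 50,15 .468,-.272,.1 .468,-.272,.044
```

```text
time_s: 12.72
tcp_pos: [0.5571, -0.2284, 0.0903]
ee_rot: [[-0.623, -0.257, 0.739], [-0.166, 0.966, 0.196], [-0.765, -0.001, -0.644]]
wrist_force: [-0.4, 1.1, -1.1]
gripper_width: 0.453
t 12.72 w 0.453 F [-0.3655  1.115  -1.1258] grasp [ 0.5433 -0.2321  0.1024] rotvec [-0.0018 -0.0022 -0.0007] q [-35.5  22.9 -18.2 -74.3 -37.7  18.4]
.468,-.272,.1 cur-frame [ 0.0553 -0.0192 -0.0619] tgt-frame [ 0.0552 -0.019  -0.0621] len 0.085
.468,-.272,.044 cur-frame [0.0428 0.     0.0361] tgt-frame [0.0429 0.     0.036 ] len 0.056
```

```bash
python3 -m crank '[{"linear":[0.0277,-0.0096,-0.031],"delta_rot":[0,0,0],"gripper":0},{"linear":[0.0277,-0.0096,-0.031],"delta_rot":[0,0,0],"gripper":0},{"linear":[0.015,0,0.0126],"delta_rot":[0,0,0],"gripper":0},{"linear":[0.015,0,0.0126],"delta_rot":[0,0,0],"gripper":0},{"linear":[0.009,0,0.0075],"delta_rot":[0,0,0],"gripper":0},{"linear":[0.004,0,0.0034],"delta_rot":[0,0,0],"gripper":0},{"linear":[0,0,0],"delta_rot":[0,0,0],"gripper":0}]'; python3 n.py 50,15 .468,-.272,.042
```

```text
time_s: 13.6
tcp_pos: [0.4828, -0.2682, 0.0309]
ee_rot: [[-0.623, -0.257, 0.739], [-0.166, 0.966, 0.196], [-0.765, -0.0, -0.644]]
wrist_force: [-0.3, -0.2, -0.5]
gripper_width: 0.45
t 13.60 w 0.450 F [-0.3181 -0.2108 -0.4623] grasp [ 0.469  -0.2719  0.043 ] rotvec [-0.0016 -0.0021 -0.0011] q [-47.8  28.9 -22.2 -79.  -43.8  36.3]
.468,-.272,.042 cur-frame [ 0.0014  0.0002 -0.0002] tgt-frame [ 0.0014  0.0002 -0.0002] len 0.001
```

```bash
python3 -m crank '[{"linear":[0.001,0,0.0008],"delta_rot":[0,0,0],"gripper":0},{"linear":[0,0,0],"delta_rot":[0,0,0],"gripper":45},{"linear":[0,0,0],"delta_rot":[0,0,0],"gripper":65},{"linear":[0,0,0],"delta_rot":[0,0,0],"gripper":65},{"linear":[-0.016,0,-0.013],"delta_rot":[0,0,0],"gripper":65},{"linear":[-0.016,0,-0.013],"delta_rot":[0,0,0],"gripper":65},{"linear":[-0.016,0,-0.013],"delta_rot":[0,0,0],"gripper":65}]'; python3 n.py 50,15 .519,.240,.1;  python3 - <<'E'
from h import *
c=capture("side");cv2.imwrite("pics/s5.png",cv2.resize(c["img"][130:280,210:410],None,fx=4,fy=4))
E
```

```text
time_s: 14.48
tcp_pos: [0.4843, -0.2677, 0.092]
ee_rot: [[-0.622, -0.257, 0.739], [-0.166, 0.966, 0.197], [-0.765, -0.0, -0.644]]
wrist_force: [0.3, -0.6, -0.5]
gripper_width: 0.646
t 14.47 w 0.646 F [ 0.2902 -0.5556 -0.4565] grasp [ 0.4704 -0.2714  0.1041] rotvec [-0.0012 -0.0018 -0.001 ] q [-45.   21.4 -21.1 -72.  -44.1  23.7]
.519,.240,.1 cur-frame [-0.1119  0.4817  0.1392] tgt-frame [-0.1121  0.4814  0.1399] len 0.514
```

View pics/s5.png

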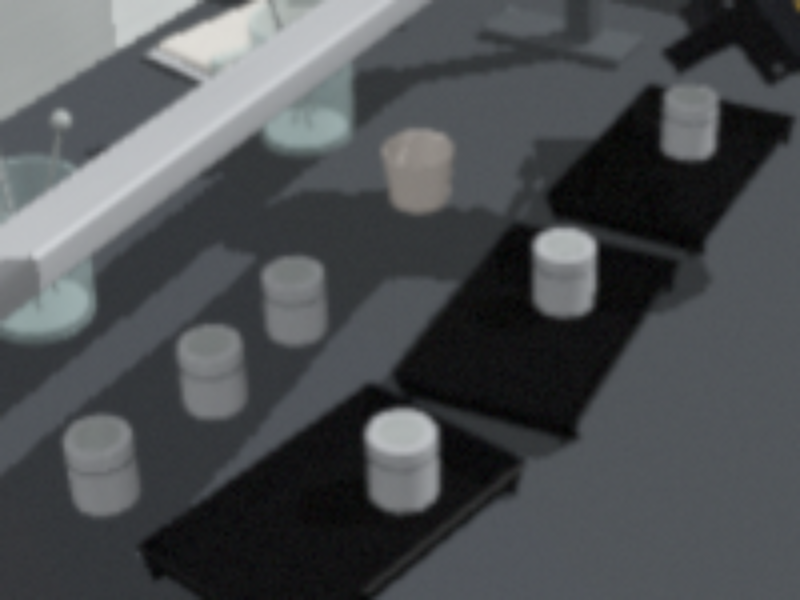

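```bash
python3 -m crank '[{"linear":[-0.0093,0.0401,0.0116],"delta_rot":[0,0,0],"gripper":65},{"linear":[-0.0093,0.0401,0.0116],"delta_rot":[0,0,0],"gripper":65},{"linear":[-0.0093,0.0401,0.0116],"delta_rot":[0,0,0],"gripper":65},{"linear":[-0.0093,0.0401,0.0116],"delta_rot":[0,0,0],"gripper":65},{"linear":[-0.0093,0.0401,0.0116],"delta_rot":[0,0,0],"gripper":65},{"linear":[-0.0093,0.0401,0.0116],"delta_rot":[0,0,0],"gripper":65},{"linear":[-0.0093,0.0401,0.0116],"delta_rot":[0,0,0],"gripper":65},{"linear":[-0.0093,0.0401,0.0116],"delta_rot":[0,0,0],"gripper":65},{"linear":[-0.0093,0.0401,0.0116],"delta_rot":[0,0,0],"gripper":65}]';python3 n.py 50,15 .519,.240,.1
```

```text
time_s: 15.65
tcp_pos: [0.5209, 0.117, 0.0883]
ee_rot: [[-0.622, -0.258, 0.739], [-0.167, 0.966, 0.197], [-0.765, -0.001, -0.644]]
wrist_force: [1.1, 0.5, 0.6]
gripper_width: 0.65
t 15.65 w 0.650 F [1.0971 0.4961 0.5894] grasp [0.5071 0.1133 0.1003] rotvec [-0.0012 -0.0014  0.0004] q [  -7.4   15.3  -39.8 -126.1  -21.1   52.9]
.519,.240,.1 cur-frame [-0.0283  0.1194  0.034 ] tgt-frame [-0.0282  0.1193  0.0342] len 0.127
```

```bash
python3 -m crank '[{"linear":[-0.0094,0.0398,0.0114],"delta_rot":[0,0,0],"gripper":65},{"linear":[-0.0094,0.0398,0.0114],"delta_rot":[0,0,0],"gripper":65},{"linear":[-0.0094,0.0398,0.0114],"delta_rot":[0,0,0],"gripper":65},{"linear":[0,0,0],"delta_rot":[0,0,0],"gripper":65}]';python3 n.py 45,15 .567,.253,.061 .593,.260,.035
```

```text
time_s: 16.15
tcp_pos: [0.5316, 0.244, 0.0862]
ee_rot: [[-0.624, -0.26, 0.737], [-0.168, 0.966, 0.198], [-0.763, 0.0, -0.646]]
wrist_force: [-1.6, 0.5, -0.6]
gripper_width: 0.65
t 16.15 w 0.650 F [-1.6294  0.513  -0.6485] grasp [0.5178 0.2403 0.0983] rotvec [0.0009 0.0827 0.0003] q [   5.4   20.5  -46.5 -163.8  -27.2   81.7]
.567,.253,.061 cur-frame [-0.0028 -0.0005  0.0628] tgt-frame [-0.008  -0.0004  0.0624] len 0.063
.593,.260,.035 cur-frame [ 0.0024 -0.      0.0374] tgt-frame [-0.0007  0.      0.0374] len 0.037
```

```bash
python3 -m crank '[{"linear":[0,0,0],"delta_rot":[0.0009,0.0827,0],"gripper":65},{"linear":[-0.004,0,0.0312],"delta_rot":[0,0,0],"gripper":65},{"linear":[-0.004,0,0.0312],"delta_rot":[0,0,0],"gripper":65},{"linear":[0,0,0],"delta_rot":[0,0,0],"gripper":65}]';python3 n.py 45,15 .593,.260,.035;python3 - <<'E'
from h import *
c=capture("wrist");cv2.imwrite("pics/w5.png",c["img"])
print(proj(c,[(.593,.260,.044),(.444,.170,.048)]))
c=capture("side");cv2.imwrite("pics/s6.png",cv2.resize(c["img"][130:300,180:400],None,fx=3.5,fy=3.5))
E
```

```text
time_s: 16.65
tcp_pos: [0.5817, 0.2542, 0.0475]
ee_rot: [[-0.683, -0.256, 0.684], [-0.182, 0.967, 0.181], [-0.707, -0.001, -0.707]]
wrist_force: [0.4, -0.1, -0.2]
gripper_width: 0.653
t 16.65 w 0.653 F [ 0.4101 -0.1261 -0.1839] grasp [0.5689 0.2509 0.0608] rotvec [-0.0026  0.0005 -0.0014] q [   6.8   26.8  -38.  -163.6  -20.3   80.3]
.593,.260,.035 cur-frame [0.0001 0.0027 0.0363] tgt-frame [0.0001 0.0026 0.0363] len 0.036
[[ 321.24480912  247.24069811]
 [  -0.94669103 -153.95944524]]
```

View pics/w5.png

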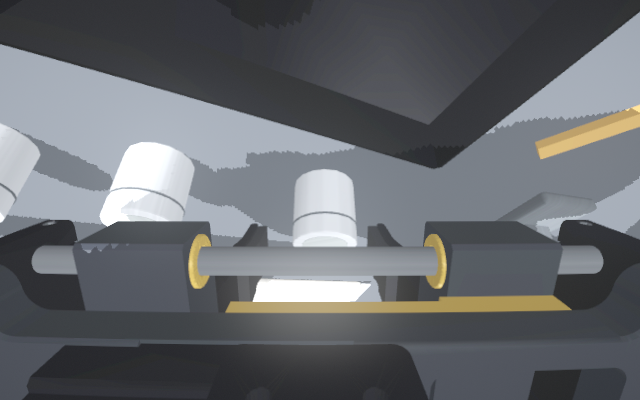

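View pics/s6.png

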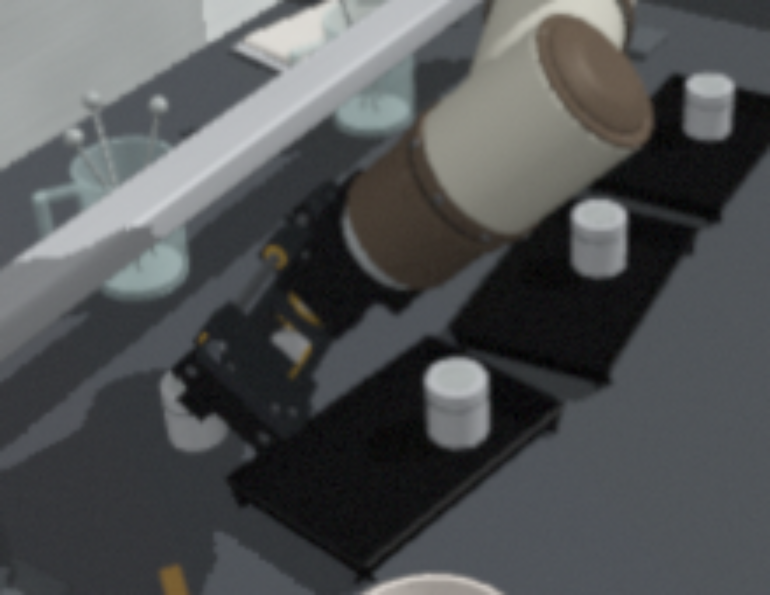

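```bash
python3 -m crank '[{"linear":[0,0.0035,0],"delta_rot":[0,0,0],"gripper":65},{"linear":[0,0,0.018],"delta_rot":[0,0,0],"gripper":65},{"linear":[0,0,0.018],"delta_rot":[0,0,0],"gripper":65},{"linear":[0,0,0],"delta_rot":[0,0,0],"gripper":65},{"linear":[0,0,0],"delta_rot":[0,0,0],"gripper":0},{"linear":[0,0,0],"delta_rot":[0,0,0],"gripper":0},{"linear":[0,0,0],"delta_rot":[0,0,0],"gripper":0}]';python3 n.py 45,15
python3 - <<'E'
from plan import *
from h import r
q=r.sense()["joints"];p,R=FK(q);R45=rot(45,15)
def t45(x,y,h): return np.array([x,y,h])+.0187*R45[:,2]
x,y,h=p-.0187*R[:,2]
b=np.array([x,y,h])-R[:,2]*.09
T["T4"]=Pl["Mm"];T["T5"]=Pl["Rm"]
run(q,[(t45(*b),R45,3,"back"),(t45(.446,.26,.102),R45,2,"over"),(t45(.446,.26,.043),R45,4,"low")],op=.04,skip="T1")
run(q,[(t45(*b),R45,3,"back"),(t45(.458,.26,.102),R45,2,"over"),(t45(.458,.26,.043),R45,4,"low")],op=.04,skip="T1")
E
```

```text
time_s: 17.62
tcp_pos: [0.6046, 0.2649, 0.0246]
ee_rot: [[-0.681, -0.257, 0.686], [-0.182, 0.966, 0.182], [-0.71, -0.001, -0.704]]
wrist_force: [-1.4, -0.5, 2.6]
gripper_width: 0.446
t 17.62 w 0.446 F [-1.364  -0.4915  2.5989] grasp [0.5917 0.2615 0.0377] rotvec [-0.0021  0.0038 -0.0008] q [   7.6   31.1  -36.5 -166.8  -23.2   83. ]
back [   7.5   18.9  -38.9 -157.   -13.6   72.9] step [0.3 4.3 1.5 5.  4.3 5.4] err 0.0000 bar 0.029 tins 0.033 bodyz 0.069 rot/row 0.1 mm/row 30
over [  10.5   15.3  -53.1 -172.1  -23.5   85.9] step [2.1 1.8 7.7 8.7 5.5 8.3] err 0.0000 bar 0.087 tins 0.053 bodyz 0.111 rot/row 0.0 mm/row 42
low [  10.4   26.4  -57.2 -174.8  -38.5   89.2] step [0.1 2.9 1.2 0.9 3.8 1.1] err 0.0000 bar 0.129 tins 0.017 bodyz 0.053 rot/row 0.0 mm/row 15
back [   7.5   18.9  -38.9 -157.   -13.6   72.9] step [0.3 4.3 1.5 5.  4.3 5.4] err 0.0000 bar 0.029 tins 0.033 bodyz 0.069 rot/row 0.1 mm/row 30
over [  10.2   15.9  -51.4 -171.1  -22.4   85.1] step [1.8 1.5 6.8 8.1 4.9 7.7] err 0.0000 bar 0.081 tins 0.056 bodyz 0.111 rot/row 0.0 mm/row 36
low [  10.    26.5  -55.5 -174.1  -37.1   88.8] step [0.1 2.8 1.3 1.1 3.8 1.3] err 0.0000 bar 0.117 tins 0.008 bodyz 0.053 rot/row 0.0 mm/row 15
```

```bash
python3 -m crank '[{"linear":[0,0,-0.014],"delta_rot":[0,0,0],"gripper":0},{"linear":[0,0,-0.025],"delta_rot":[0,0,0],"gripper":0},{"linear":[0,0,-0.025],"delta_rot":[0,0,0],"gripper":0},{"linear":[0,0,-0.025],"delta_rot":[0,0,0],"gripper":0}]'; python3 n.py 45,15 .45,.26,.1 .45,.26,.043
```

```text
time_s: 18.12
tcp_pos: [0.5419, 0.2481, 0.0868]
ee_rot: [[-0.683, -0.256, 0.684], [-0.182, 0.967, 0.181], [-0.708, -0.001, -0.706]]
wrist_force: [-0.4, -0.5, -1.3]
gripper_width: 0.45
t 18.12 w 0.450 F [-0.3593 -0.5484 -1.2836] grasp [0.5291 0.2447 0.1   ] rotvec [-0.0025  0.001  -0.001 ] q [   7.3   19.1  -39.6 -158.5  -14.5   74.5]
.45,.26,.1 cur-frame [ 0.0513  0.0351 -0.0513] tgt-frame [ 0.0513  0.0353 -0.0512] len 0.081
.45,.26,.043 cur-frame [0.0403 0.0001 0.0403] tgt-frame [0.0403 0.     0.0403] len 0.057
```

```bash
python3 -m crank '[{"linear":[0.0256,0.0176,-0.0256],"delta_rot":[0,0,0],"gripper":0},{"linear":[0.0256,0.0176,-0.0256],"delta_rot":[0,0,0],"gripper":0},{"linear":[0.014,0,0.014],"delta_rot":[0,0,0],"gripper":0},{"linear":[0.014,0,0.014],"delta_rot":[0,0,0],"gripper":0},{"linear":[0.0085,0,0.0085],"delta_rot":[0,0,0],"gripper":0},{"linear":[0.0038,0,0.0038],"delta_rot":[0,0,0],"gripper":0},{"linear":[0,0,0],"delta_rot":[0,0,0],"gripper":0}]'; python3 n.py 45,15 .45,.26,.0417
python3 - <<'E'
from h import *
c=capture("side");cv2.imwrite("pics/s7.png",cv2.resize(c["img"][150:320,180:400],None,fx=3.5,fy=3.5))
E
```

```text
time_s: 19.0
tcp_pos: [0.4646, 0.2641, 0.0294]
ee_rot: [[-0.682, -0.257, 0.685], [-0.182, 0.967, 0.181], [-0.709, -0.001, -0.706]]
wrist_force: [0.9, -0.4, -1.1]
gripper_width: 0.452
t 19.00 w 0.452 F [ 0.9051 -0.4077 -1.1419] grasp [0.4518 0.2607 0.0426] rotvec [-0.0021  0.0021 -0.0011] q [  10.4   26.5  -56.7 -174.9  -38.3   89.2]
.45,.26,.0417 cur-frame [ 0.002  -0.0002 -0.0007] tgt-frame [ 0.002  -0.0002 -0.0007] len 0.002
```

View pics/s7.png

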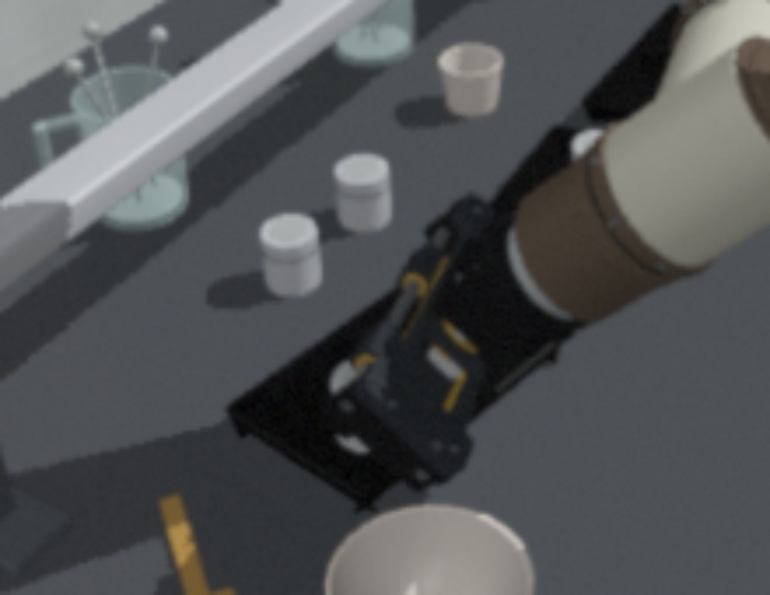

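```bash
python3 -m crank '[{"linear":[0.0008,0,0.0007],"delta_rot":[0,0,0],"gripper":0},{"linear":[0,0,0],"delta_rot":[0,0,0],"gripper":45},{"linear":[0,0,0],"delta_rot":[0,0,0],"gripper":62},{"linear":[0,0,0],"delta_rot":[0,0,0],"gripper":62},{"linear":[-0.014,0,-0.014],"delta_rot":[0,0,0],"gripper":65},{"linear":[-0.014,0,-0.014],"delta_rot":[0,0,0],"gripper":65},{"linear":[-0.014,0,-0.014],"delta_rot":[0,0,0],"gripper":65}]'; python3 n.py 50,15 .5205,.047,.1
python3 - <<'E'
from h import *
c=capture("side");cv2.imwrite("pics/s8.png",cv2.resize(c["img"][150:320,180:400],None,fx=3.5,fy=3.5))
c=capture("wrist");cv2.imwrite("pics/w8.png",c["img"])
E
```

```text
time_s: 19.92
tcp_pos: [0.4645, 0.2641, 0.0883]
ee_rot: [[-0.681, -0.257, 0.685], [-0.182, 0.966, 0.181], [-0.709, -0.001, -0.705]]
wrist_force: [0.6, 0.2, -0.1]
gripper_width: 0.646
t 19.93 w 0.646 F [ 0.6181  0.1715 -0.0516] grasp [0.4517 0.2607 0.1015] rotvec [-0.0022 -0.0846 -0.0009] q [  10.5   15.7  -52.7 -172.4  -23.7   86.2]
.5205,.047,.1 cur-frame [-0.0086 -0.2242  0.0094] tgt-frame [-0.0076 -0.2242  0.0096] len 0.225
```

View pics/w8.png

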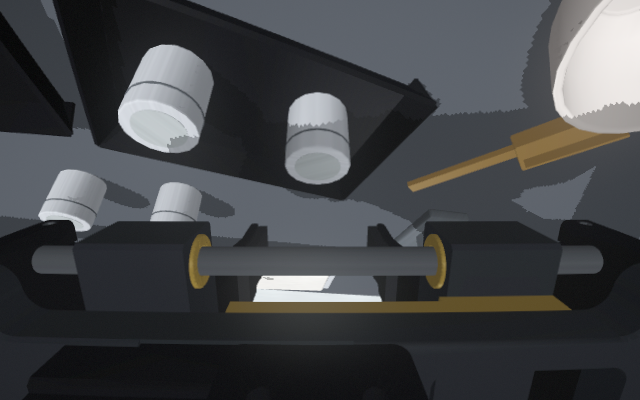

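Run:
```python
from plan import *
from h import r
q=r.sense()["joints"];p,R=FK(q)
T["T4"]=Pl["Mm"];T["T5"]=Pl["Rm"];T["T1"]=(.451,.26)
q1=run(q,[(p,R50,1,"rot"),(tcp(.5205,.047,.1),R50,6,"pre"),(tcp(.5945,.067,.035),R50,3,"g")],skip="T3")
```

```text
rot [  10.1   17.9  -56.2 -173.3  -34.1   87.6] step [ 0.5  2.3  3.5  0.8 10.3  1.4] err 0.0000 bar 0.121 tins 0.041 bodyz 0.107 rot/row 4.5 mm/row 0
pre [ -11.4   15.3  -34.8 -108.5  -21.    37.4] step [ 6.6  0.9  4.3 11.8  3.3 10.7] err 0.0000 bar 0.066 tins 0.039 bodyz 0.104 rot/row 0.0 mm/row 37
g [ -13.6   29.9  -32.1 -128.4  -27.9   61.2] step [ 1.7  5.2  1.3  8.1  2.7 10.2] err 0.0000 bar 0.041 tins 0.008 bodyz 0.039 rot/row 0.0 mm/row 34
```

Both tins stand upright in the left tray. Next T3 (lean back to 50°).

```bash
python3 -m crank '[{"linear":[0,0,0],"delta_rot":[-0.0022,-0.0846,-0.0009],"gripper":65},{"linear":[-0.0013,-0.0373,0.0016],"delta_rot":[0,0,0],"gripper":65},{"linear":[-0.0013,-0.0373,0.0016],"delta_rot":[0,0,0],"gripper":65},{"linear":[-0.0013,-0.0373,0.0016],"delta_rot":[0,0,0],"gripper":65},{"linear":[-0.0013,-0.0373,0.0016],"delta_rot":[0,0,0],"gripper":65},{"linear":[-0.0013,-0.0373,0.0016],"delta_rot":[0,0,0],"gripper":65},{"linear":[-0.0013,-0.0373,0.0016],"delta_rot":[0,0,0],"gripper":65},{"linear":[0,0,0.03],"delta_rot":[0,0,0],"gripper":65},{"linear":[0,0,0.03],"delta_rot":[0,0,0],"gripper":65},{"linear":[0,0,0],"delta_rot":[0,0,0],"gripper":65}]';python3 n.py 50,15 .5945,.067,.035;python3 - <<'E'
from h import *
c=capture("wrist");cv2.imwrite("pics/w9.png",c["img"])
print(proj(c,[(.5945,.067,.044)]))
E
```

```text
time_s: 21.28
tcp_pos: [0.5784, 0.063, 0.0458]
ee_rot: [[-0.625, -0.258, 0.737], [-0.164, 0.966, 0.199], [-0.763, 0.003, -0.646]]
wrist_force: [-0.4, -0.4, -0.2]
gripper_width: 0.654
t 21.27 w 0.654 F [-0.3901 -0.4038 -0.1798] grasp [0.5646 0.0593 0.0579] rotvec [ 0.0017 -0.0045 -0.0031] q [ -13.6   24.7  -33.6 -122.1  -25.6   54. ]
.5945,.067,.035 cur-frame [-0.0025 -0.0004  0.0383] tgt-frame [-0.0023 -0.0003  0.0384] len 0.038
[[316.35075834 250.07610264]]
```

View pics/w9.png

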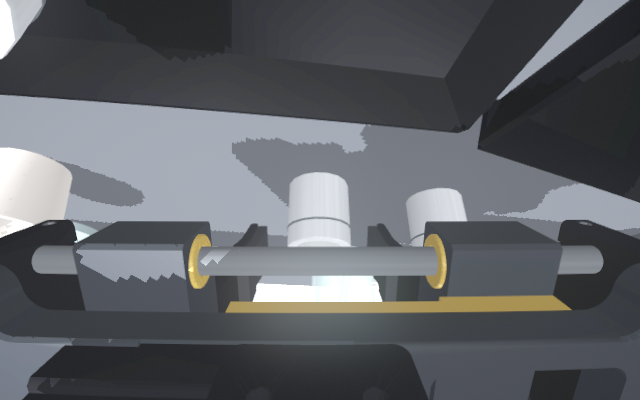

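Centred (column 318).

```bash
python3 -m crank '[{"linear":[-0.0011,0,0.0185],"delta_rot":[0,0,0],"gripper":65},{"linear":[-0.0011,0,0.0185],"delta_rot":[0,0,0],"gripper":65},{"linear":[0,0,0],"delta_rot":[0,0,0],"gripper":65},{"linear":[0,0,0],"delta_rot":[0,0,0],"gripper":0},{"linear":[0,0,0],"delta_rot":[0,0,0],"gripper":0},{"linear":[0,0,0],"delta_rot":[0,0,0],"gripper":0}]'; python3 n.py 50,15; python3 -m crank '[{"linear":[0,0,-0.015],"delta_rot":[0,0,0],"gripper":0},{"linear":[0,0,-0.028],"delta_rot":[0,0,0],"gripper":0},{"linear":[0,0,-0.028],"delta_rot":[0,0,0],"gripper":0},{"linear":[0,0,-0.028],"delta_rot":[0,0,0],"gripper":0}]'; python3 n.py 50,15 .443,.039,.1 .443,.039,.043
```

```text
time_s: 22.08
tcp_pos: [0.6075, 0.0709, 0.0276]
ee_rot: [[-0.62, -0.259, 0.741], [-0.167, 0.966, 0.199], [-0.767, -0.0, -0.642]]
wrist_force: [-1.3, -1.0, 3.0]
gripper_width: 0.453
t 22.07 w 0.453 F [-1.3085 -1.0415  2.959 ] grasp [0.5936 0.0672 0.0396] rotvec [0.0001 0.0011 0.0005] q [ -13.3   29.   -31.9 -127.4  -27.2   59.8]
time_s: 22.58
tcp_pos: [0.5332, 0.0505, 0.0906]
ee_rot: [[-0.622, -0.258, 0.739], [-0.166, 0.966, 0.197], [-0.765, 0.0, -0.644]]
wrist_force: [0.6, -0.1, -1.6]
gripper_width: 0.448
t 22.57 w 0.448 F [ 0.5677 -0.0909 -1.6403] grasp [0.5194 0.0468 0.1026] rotvec [-0.0007 -0.0011 -0.0008] q [ -10.7   14.7  -34.5 -107.2  -20.3   35.4]
.443,.039,.1 cur-frame [ 0.0508  0.0122 -0.0563] tgt-frame [ 0.0507  0.0123 -0.0563] len 0.077
.443,.039,.043 cur-frame [ 0.0436 -0.      0.0367] tgt-frame [0.0437 0.     0.0366] len 0.057
```

```bash
python3 -m crank '[{"linear":[0.0254,0.0062,-0.0282],"delta_rot":[0,0,0],"gripper":0},{"linear":[0.0254,0.0062,-0.0282],"delta_rot":[0,0,0],"gripper":0},{"linear":[0.012,0,0.0101],"delta_rot":[0,0,0],"gripper":0},{"linear":[0.012,0,0.0101],"delta_rot":[0,0,0],"gripper":0},{"linear":[0.009,0,0.0075],"delta_rot":[0,0,0],"gripper":0},{"linear":[0.006,0,0.005],"delta_rot":[0,0,0],"gripper":0},{"linear":[0.0035,0,0.003],"delta_rot":[0,0,0],"gripper":0},{"linear":[0,0,0],"delta_rot":[0,0,0],"gripper":0}]'; python3 n.py 50,15 .443,.039,.0436
```

```text
time_s: 23.58
tcp_pos: [0.4576, 0.0432, 0.0318]
ee_rot: [[-0.622, -0.258, 0.739], [-0.165, 0.966, 0.198], [-0.765, 0.001, -0.644]]
wrist_force: [0.3, -0.1, -0.9]
gripper_width: 0.449
t 23.57 w 0.449 F [ 0.2837 -0.1125 -0.9099] grasp [0.4438 0.0395 0.0438] rotvec [-0.0002 -0.0016 -0.0013] q [ -29.1   26.1  -52.1 -127.4  -42.    77.6]
.443,.039,.0436 cur-frame [ 0.0007 -0.0003 -0.0006] tgt-frame [ 0.0007 -0.0003 -0.0006] len 0.001
```

```bash
python3 -m crank '[{"linear":[0.0009,0,0.0007],"delta_rot":[0,0,0],"gripper":0},{"linear":[0,0,0],"delta_rot":[0,0,0],"gripper":45},{"linear":[0,0,0],"delta_rot":[0,0,0],"gripper":62},{"linear":[0,0,0],"delta_rot":[0,0,0],"gripper":62},{"linear":[-0.011,0,-0.0092],"delta_rot":[0,0,0],"gripper":65},{"linear":[-0.011,0,-0.0092],"delta_rot":[0,0,0],"gripper":65},{"linear":[-0.011,0,-0.0092],"delta_rot":[0,0,0],"gripper":65},{"linear":[-0.011,0,-0.0092],"delta_rot":[0,0,0],"gripper":65}]'; python3 n.py 50,15 .520,.135,.1;python3 - <<'E'
from h import *
c=capture("wrist");cv2.imwrite("pics/w10.png",c["img"])
E
```

```text
time_s: 24.58
tcp_pos: [0.4578, 0.0434, 0.0891]
ee_rot: [[-0.621, -0.258, 0.74], [-0.166, 0.966, 0.198], [-0.766, -0.0, -0.643]]
wrist_force: [0.3, -0.5, -0.9]
gripper_width: 0.653
t 24.57 w 0.653 F [ 0.2839 -0.4765 -0.8666] grasp [0.444  0.0397 0.1011] rotvec [-0.0005  0.0002 -0.0002] q [ -17.7   10.3  -44.  -109.7  -26.1   44.2]
.520,.135,.1 cur-frame [-0.0622  0.0725  0.0758] tgt-frame [-0.0622  0.0724  0.0759] len 0.122
```

View pics/w10.png

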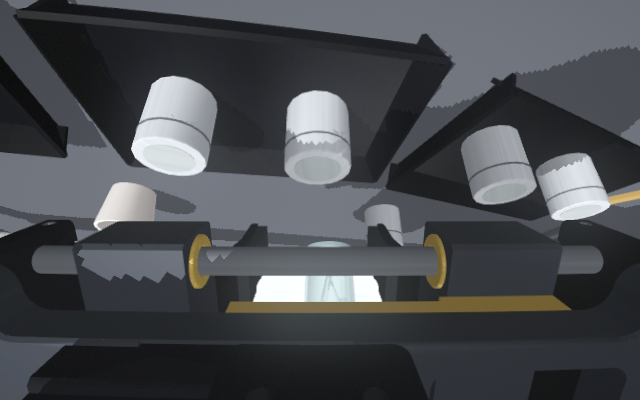

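```bash
python3 -m crank '[{"linear":[-0.0207,0.0242,0.0253],"delta_rot":[0,0,0],"gripper":65},{"linear":[-0.0207,0.0242,0.0253],"delta_rot":[0,0,0],"gripper":65},{"linear":[-0.0207,0.0242,0.0253],"delta_rot":[0,0,0],"gripper":65},{"linear":[0,0,0.03],"delta_rot":[0,0,0],"gripper":65},{"linear":[0,0,0],"delta_rot":[0,0,0],"gripper":65}]'; python3 n.py 45,15 .568,.148,.061
python3 - <<'E'
from plan import *
from h import r
q=r.sense()["joints"];p,R=FK(q);R45=rot(45,15)
def t45(x,y,h): return np.array([x,y,h])+.0187*R45[:,2]
T["T4"]=Pl["Mm"];T["T5"]=Pl["Rm"];T["T1"]=(.451,.26);T["T3"]=Pl["Mp"]
q1=run(q,[(p,R45,1,"rot"),(t45(.568,.148,.061),R45,1,"adv"),(t45(.594,.155,.035),R45,2,"g")],skip="T2")
q1=run(q,[(t45(.568,.148,.061),R45,2,"advrot"),(t45(.594,.155,.035),R45,2,"g")],skip="T2")
q1=run(q1,[(p,R50,3,"backrot"),(pre("T2"),R50,1,"back"),(hi_("Rp",.105),R50,8,"over"),(hi_("Rp",.105),R45,1,"rot"),(t45(*Pl["Rp"],.043),R45,4,"low")],op=.04,skip="T2")
E
```

```text
time_s: 25.25
tcp_pos: [0.5558, 0.145, 0.0653]
ee_rot: [[-0.625, -0.259, 0.737], [-0.166, 0.966, 0.198], [-0.763, 0.002, -0.646]]
wrist_force: [-0.3, -0.2, 0.0]
gripper_width: 0.649
t 25.25 w 0.649 F [-0.3448 -0.212   0.0012] grasp [0.542  0.1413 0.0774] rotvec [ 0.001   0.0827 -0.0014] q [  -6.4   21.9  -39.7 -138.8  -25.    65.7]
.568,.148,.061 cur-frame [-0.0033 -0.0003  0.031 ] tgt-frame [-0.0059 -0.0003  0.0306] len 0.031
rot [   3.3   19.   -30.3 -115.7   -9.1   34.2] step [ 9.6  2.9  9.4 23.2 15.9 31.5] err 0.0041 bar 0.039 tins 0.041 bodyz 0.088 rot/row 4.7 mm/row 0
adv [   0.9   23.2  -29.4 -124.   -12.    44.6] step [ 2.4  4.2  0.9  8.3  2.8 10.4] err 0.0000 bar 0.031 tins 0.039 bodyz 0.071 rot/row 0.0 mm/row 32
g [  -1.8   28.7  -30.1 -136.   -17.2   59.4] step [1.9 2.8 0.6 7.1 3.  8.9] err 0.0000 bar 0.030 tins 0.009 bodyz 0.045 rot/row 0.0 mm/row 19
advrot [   0.9   23.2  -29.4 -124.   -12.    44.6] step [ 4.6  0.7  5.9 10.5  7.4 14.4] err 0.0000 bar 0.031 tins 0.034 bodyz 0.071 rot/row 2.4 mm/row 16
g [  -1.8   28.7  -30.1 -136.   -17.2   59.4] step [1.9 2.8 0.6 7.1 3.  8.9] err 0.0000 bar 0.030 tins 0.009 bodyz 0.045 rot/row 0.0 mm/row 19
backrot [  -6.6   22.1  -40.2 -139.6  -25.8   66.8] step [1.8 2.3 3.9 2.5 3.4 4. ] err 0.0000 bar 0.036 tins 0.021 bodyz 0.057 rot/row 1.7 mm/row 23
back [  -5.9   17.3  -40.  -133.   -21.9   58.9] step [0.8 4.8 0.2 6.6 3.9 7.9] err 0.0000 bar 0.063 tins 0.053 bodyz 0.101 rot/row 0.0 mm/row 30
over [-39.2  17.1 -28.6 -78.3 -39.4  26.7] step [ 4.8  1.6  2.3 11.6  3.3  9.8] err 0.0000 bar 0.072 tins 0.041 bodyz 0.102 rot/row 0.0 mm/row 41
rot [-33.   15.2 -27.7 -69.4 -34.2  13.8] step [ 6.1  1.9  0.9  8.8  5.2 12.9] err 0.0000 bar 0.123 tins 0.054 bodyz 0.116 rot/row 5.0 mm/row 0
low [-38.1  23.9 -28.8 -80.9 -34.9  32.2] step [1.3 2.3 0.3 2.9 0.3 4.6] err 0.0000 bar 0.124 tins 0.024 bodyz 0.053 rot/row 0.0 mm/row 16
```

```bash
python3 -m crank '[{"linear":[-0.002,0,0.0155],"delta_rot":[0,0.0413,0],"gripper":65},{"linear":[-0.003,0,0.0155],"delta_rot":[0,0.0413,0],"gripper":65},{"linear":[0,0,0],"delta_rot":[0,0,0],"gripper":65}]'; python3 n.py 45,15 .594,.155,.035;python3 - <<'E'
from h import *
c=capture("wrist");cv2.imwrite("pics/w11.png",c["img"])
print(proj(c,[(.594,.155,.044)]))
E
```

```text
time_s: 25.62
tcp_pos: [0.5833, 0.1531, 0.053]
ee_rot: [[-0.676, -0.263, 0.689], [-0.185, 0.965, 0.186], [-0.713, -0.002, -0.701]]
wrist_force: [0.2, 0.4, 0.2]
gripper_width: 0.65
t 25.62 w 0.650 F [0.2001 0.4451 0.2312] grasp [0.5704 0.1496 0.0661] rotvec [0.0016 0.009  0.0042] q [   1.5   22.7  -28.9 -122.7  -11.5   43. ]
.594,.155,.035 cur-frame [ 0.0054 -0.001   0.039 ] tgt-frame [ 0.005  -0.001   0.0391] len 0.039
[[315.21440566 237.73535157]]
```

View pics/w11.png

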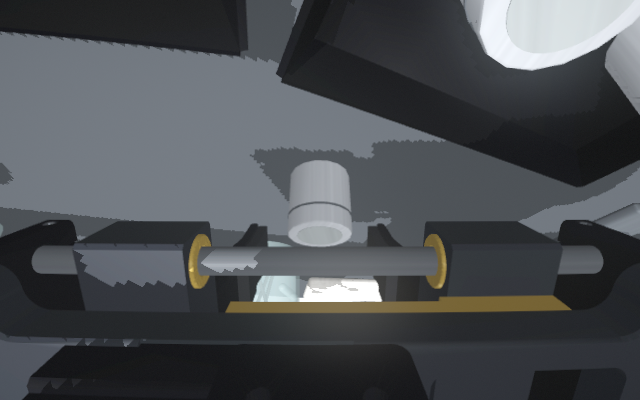

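```bash
python3 -m crank '[{"linear":[0.0017,0,0.013],"delta_rot":[0.0016,0.009,0.0042],"gripper":65},{"linear":[0.0017,0,0.013],"delta_rot":[0,0,0],"gripper":65},{"linear":[0.0016,0,0.0125],"delta_rot":[0,0,0],"gripper":65},{"linear":[0,0,0],"delta_rot":[0,0,0],"gripper":65},{"linear":[0,0,0],"delta_rot":[0,0,0],"gripper":0},{"linear":[0,0,0],"delta_rot":[0,0,0],"gripper":0},{"linear":[0,0,0],"delta_rot":[0,0,0],"gripper":0}]'; python3 n.py 45,15 .594,.155,.035; python3 n.py 50,15 .542,.141,.080 .519,.135,.1
```

```text
time_s: 26.55
tcp_pos: [0.6045, 0.1582, 0.0213]
ee_rot: [[-0.686, -0.256, 0.681], [-0.18, 0.967, 0.181], [-0.705, 0.002, -0.709]]
wrist_force: [-0.5, -0.6, 1.8]
gripper_width: 0.451
t 26.55 w 0.451 F [-0.4521 -0.6407  1.7817] grasp [0.5918 0.1548 0.0346] rotvec [-0.0013 -0.003  -0.0035] q [  -1.9   28.5  -30.5 -136.4  -17.2   59.6]
.594,.155,.035 cur-frame [-0.0019 -0.0003  0.0012] tgt-frame [-0.0019 -0.0003  0.0012] len 0.002
t 26.55 w 0.451 F [-0.4521 -0.6407  1.7817] grasp [0.5918 0.1548 0.0346] rotvec [-0.0015 -0.0903 -0.0035] q [  -1.9   28.5  -30.5 -136.4  -17.2   59.6]
.542,.141,.080 cur-frame [ 0.0029 -0.0005 -0.0687] tgt-frame [-0.0033 -0.0004 -0.0687] len 0.069
.519,.135,.1 cur-frame [ 0.0028  0.0001 -0.0309] tgt-frame [-0.      0.0002 -0.0311] len 0.031
```

```bash
python3 -m crank '[{"linear":[0,0,-0.015],"delta_rot":[0,0,0],"gripper":0},{"linear":[0.001,0,-0.018],"delta_rot":[-0.0005,-0.03,-0.001],"gripper":0},{"linear":[0,0,-0.018],"delta_rot":[-0.0005,-0.03,-0.001],"gripper":0},{"linear":[-0.001,0,-0.018],"delta_rot":[-0.0005,-0.03,-0.001],"gripper":0},{"linear":[0,0,-0.031],"delta_rot":[0,0,0],"gripper":0}]'; python3 n.py 50,15 .463,-.188,.107
```

```text
time_s: 27.18
tcp_pos: [0.5316, 0.1383, 0.0867]
ee_rot: [[-0.626, -0.256, 0.736], [-0.164, 0.967, 0.197], [-0.762, 0.002, -0.647]]
wrist_force: [-0.2, 0.6, -0.8]
gripper_width: 0.447
t 27.18 w 0.447 F [-0.2324  0.6247 -0.7789] grasp [0.5178 0.1346 0.0989] rotvec [-0.0004 -0.0061 -0.0035] q [  -5.2   16.6  -39.4 -131.3  -20.5   56.4]
.463,-.188,.107 cur-frame [ 0.081  -0.2978 -0.1092] tgt-frame [ 0.0814 -0.2974 -0.1098] len 0.327
```

```bash
python3 -m crank '[{"linear":[0.0101,-0.0372,-0.0137],"delta_rot":[0,0,0],"gripper":0},{"linear":[0.0101,-0.0372,-0.0137],"delta_rot":[0,0,0],"gripper":0},{"linear":[0.0101,-0.0372,-0.0137],"delta_rot":[0,0,0],"gripper":0},{"linear":[0.0101,-0.0372,-0.0137],"delta_rot":[0,0,0],"gripper":0},{"linear":[0.0101,-0.0372,-0.0137],"delta_rot":[0,0,0],"gripper":0},{"linear":[0.0101,-0.0372,-0.0137],"delta_rot":[0,0,0],"gripper":0},{"linear":[0.0101,-0.0372,-0.0137],"delta_rot":[0,0,0],"gripper":0},{"linear":[0.0101,-0.0372,-0.0137],"delta_rot":[0,0,0],"gripper":0},{"linear":[0,0,0],"delta_rot":[0,0.042,0],"gripper":0},{"linear":[0,0,0],"delta_rot":[0,0.042,0],"gripper":0}]'; python3 n.py 45,15 .463,-.188,.041
```

```text
time_s: 28.42
tcp_pos: [0.4786, -0.1845, 0.0968]
ee_rot: [[-0.683, -0.256, 0.684], [-0.18, 0.967, 0.182], [-0.707, 0.001, -0.707]]
wrist_force: [-0.8, -0.3, -1.1]
gripper_width: 0.449
t 28.43 w 0.449 F [-0.8469 -0.284  -1.0892] grasp [ 0.4658 -0.1879  0.11  ] rotvec [-0.0014  0.0004 -0.0029] q [-32.5  14.7 -27.5 -68.8 -34.   12.4]
.463,-.188,.041 cur-frame [0.0508 0.0006 0.0468] tgt-frame [0.0508 0.0007 0.0468] len 0.069
```

```bash
python3 -m crank '[{"linear":[0.015,0,0.0138],"delta_rot":[0,0,0],"gripper":0},{"linear":[0.015,0,0.0138],"delta_rot":[0,0,0],"gripper":0},{"linear":[0.011,0,0.0102],"delta_rot":[0,0,0],"gripper":0},{"linear":[0.006,0.0006,0.0056],"delta_rot":[0,0,0],"gripper":0},{"linear":[0.0035,0,0.003],"delta_rot":[0,0,0],"gripper":0},{"linear":[0,0,0],"delta_rot":[0,0,0],"gripper":0}]'; python3 n.py 45,15 .463,-.188,.0386
```

```text
time_s: 29.18
tcp_pos: [0.4761, -0.1836, 0.0282]
ee_rot: [[-0.682, -0.258, 0.684], [-0.181, 0.966, 0.183], [-0.708, 0.001, -0.706]]
wrist_force: [-0.6, -0.5, -0.8]
gripper_width: 0.449
t 29.18 w 0.449 F [-0.5591 -0.5318 -0.8223] grasp [ 0.4633 -0.187   0.0414] rotvec [ 0.0001  0.0015 -0.0015] q [-38.2  24.  -29.  -81.4 -35.   32.7]
.463,-.188,.0386 cur-frame [ 0.0024 -0.0009  0.0016] tgt-frame [ 0.0024 -0.0009  0.0016] len 0.003
```

```bash
python3 -m crank '[{"linear":[0.0012,0,0.0012],"delta_rot":[0,0,0],"gripper":0},{"linear":[0.001,0,0.001],"delta_rot":[0,0,0],"gripper":0},{"linear":[0,0,0],"delta_rot":[0,0,0],"gripper":0}]'; python3 n.py 45,15
python3 - <<'E'
from h import *
c=capture("side");cv2.imwrite("pics/s12.png",cv2.resize(c["img"][120:240,270:430],None,fx=5,fy=5))
E
```

```text
time_s: 29.55
tcp_pos: [0.4763, -0.1836, 0.0254]
ee_rot: [[-0.682, -0.258, 0.684], [-0.182, 0.966, 0.183], [-0.709, 0.001, -0.706]]
wrist_force: [0.4, 0.1, -0.3]
gripper_width: 0.453
t 29.55 w 0.453 F [ 0.3519  0.0923 -0.3421] grasp [ 0.4635 -0.1871  0.0386] rotvec [-0.0002  0.0021 -0.001 ] q [-38.4  24.5 -29.  -82.  -35.1  33.7]
```

View pics/s12.png

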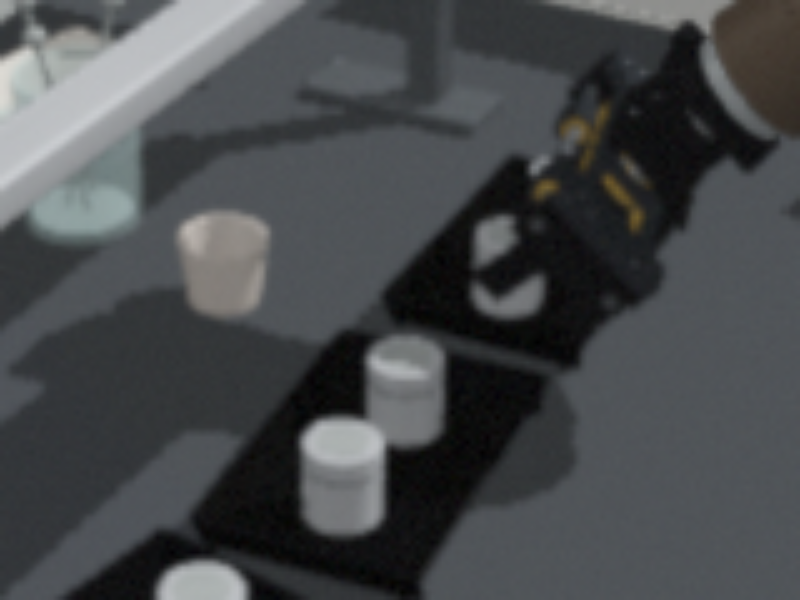

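Upright and at the floor. Release and rise.

```bash
python3 -m crank '[{"linear":[0.0005,0,0.0005],"delta_rot":[0,0,0],"gripper":0},{"linear":[0,0,0],"delta_rot":[0,0,0],"gripper":45},{"linear":[0,0,0],"delta_rot":[0,0,0],"gripper":62},{"linear":[0,0,0],"delta_rot":[0,0,0],"gripper":62},{"linear":[-0.012,0,-0.012],"delta_rot":[0,0,0],"gripper":65},{"linear":[-0.018,0,-0.018],"delta_rot":[0,0,0],"gripper":65},{"linear":[-0.02,0,-0.02],"delta_rot":[0,0,0],"gripper":65},{"linear":[-0.015,0,-0.035],"delta_rot":[0,0,0],"gripper":65},{"linear":[-0.015,0,-0.035],"delta_rot":[0,0,0],"gripper":65},{"linear":[0,0,0],"delta_rot":[0,0,0],"gripper":65}]'
python3 - <<'E'
from h import *
print(r.sense()["tcp_pos"])
c=capture("side");cv2.imwrite("pics/s13.png",c["img"])
c=capture("top");cv2.imwrite("pics/t13.png",cv2.resize(c["img"][90:290,180:460],None,fx=2.8,fy=2.8))
E
```

```text
time_s: 30.85
tcp_pos: [0.4492, -0.1914, 0.1689]
ee_rot: [[-0.678, -0.259, 0.688], [-0.185, 0.966, 0.181], [-0.711, -0.004, -0.703]]
wrist_force: [0.2, 0.2, -0.5]
gripper_width: 0.646
[ 0.44918239 -0.19135605  0.1689042 ]
```

View pics/s13.png

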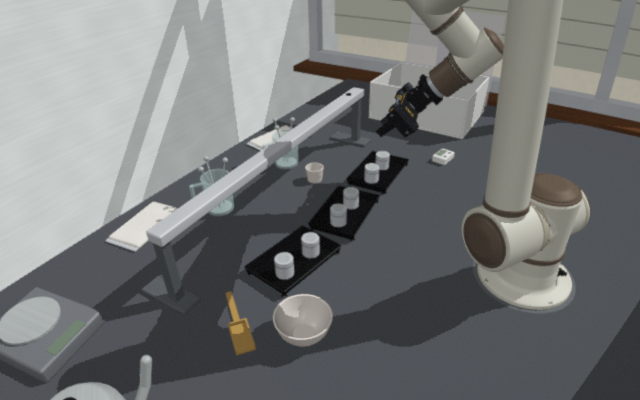

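View pics/t13.png

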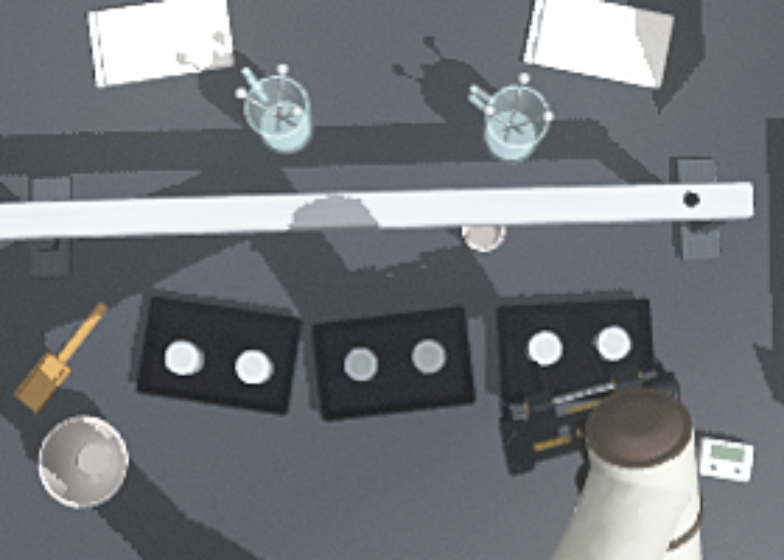

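Every tray holds two upright tins. The cup, mugs, bowl, timer and scoop are where they were, and the gripper is clear of everything.

Run:
```python
from station import workorder
print(workorder.finish_job())
```

```text
the job is handed in; nothing more can be done
None
```

The job is done and handed in: all five tins are dealt, and every tray now holds two. It took about 31 s on the robot's clock, against the 72 s limit.

tin0 was in the left-hand tray, so I dealt middle, right, left, middle, right. Each tin was gripped with the tool leaning back 45 to 50° in front of the lamp bar. I lowered it to the tray floor before opening the fingers.

- **Final pictures:** the top and side views show two upright tins in each tray, with tin0 still in its place. The cup, mugs, bowl, timer, scoop and lamp look undisturbed. I compared these by eye and did not re-measure their positions.
- **Forces and grips:** the wrist force readings I took stayed at a few newtons, and the gripper opening matched the tin diameter at every grip.
- **What went wrong:** my first attempt to lean the tool, in free space at the start, ran into joint limits. I recovered by going back to vertical and working out a different arm posture. It touched nothing and cost about 2 s.
- **Small disagreements:** some tins stood up to about 3 mm from where I had measured them, within the room between the open fingers. Two tins were tilted back and forth by about 5° at most while in the air, or not at all in most cases; the one this applied to in practice was the last tin, and it was set down level.

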